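# Dry-fit a spindle gallery in its cam-clamp fixture

### The arm

A 7-joint arm with a two-finger parallel gripper is mounted at the origin on the work surface. World frame = base frame: x ahead of the robot, y to its left, z up, the work surface at z = 0. Lengths are in m, angles in rad, forces in N, time in s.
With the tool pointing down it reaches from about 0.35 to 0.9 m from the base axis. Payload 8.1 kg.
Tool frame: the origin (TCP) lies on the centre line of the jaws, within the pads' length; the fingertips stand 19 mm ahead of it and the grasp point (between the pads) is the TCP (arm.tip_reach is the distance from the TCP to the fingertips, in m); z points along the fingers, y is the line along which they close (so a half turn about z gives the same grasp; the last joint's range is limited). The gripper opens to 92 mm and grips with 3 to 60 N. Pads are 19 mm wide; open, the fingers measure 130 mm over their backs; the gripper's body (75 mm by 190 mm) begins 47 mm behind the grasp point.
Start: joints at [-1.347, 0.434, 0.025, 1.573, -0.012, 1.134, -0.075], TCP at [0.201, 0.592, 0.246] pointing down, gripper open.
Joint ranges: [-2.62, 2.62], [-0.44, 2.09], [-1.27, 1.32], [0.08, 2.57], [-1.32, 4.46], [0.12, 2], [-2.74, 2.74]. Speed limits (rad/s): [2.22, 2.22, 3.01, 3.01, 3.14, 3.14, 3.14].

### API

Orientations are given as a rotation vector (axis times angle).
In Python, from cell import arm gives the robot as it stands.
- The arm moves only by the tool arm_command, never from a script. Its argument "targets" is a list that holds one entry, the list of rows, each a list of 6 numbers: the shift along the tool's x, y, z in m, then the turn, a rotation vector about the tool's x, y, z in rad. A call has 1 to 10 rows; each row shifts and turns the commanded pose from where the row before left it, along the tool's axes as they then stand; what a row does not reach is not made up. A row lasts 1/8 s, in which the tool goes at most 62.5 mm and 10.7 degrees, less where a joint would pass 70% of its speed; a pose out of reach is approached as far as the arm can. A call with a gripper value outside its range is refused whole. "jaw" is the finger opening in m, from 0 to 0.0918, set as the call begins (left out, the last holds). The fingers move at their own pace and stop on an object; "newtons" is the grip in N (left out, the last holds). Time passes only in rows, so rows that do not move let the fingers close. It gives the time, the measured TCP pose, the force, the opening and the grip force at its end, in the units of the state.
- arm.observe(): the state, without advancing time (a new reading comes with each control period).
- arm.get_image(name): name is "scene" or "top"; returns a dict with "pixels" (400x640x3 uint8, red, green, blue), "z_map" (400x640 float32, m along the optical axis (not along the pixel's ray), 0 where there is no reading), "fx", "fy", "cx", "cy" (pixels), "xyz" and "rotation" of the camera in the world. Camera axes: x right, y down, z forward; pixel columns grow to the right and rows downward; lengths in m; the calibration is good to about 2 mm. A picture is of the moment at which its call begins.
- arm.sign_off(): hands the job in; it is judged then, once.
The state is a dict: "clock": time; "joints": joint angles; "dq": joint speeds; "joint_efforts": joint torques, N m; "position": TCP position; "ee_rot": TCP orientation; "force": force on the tool from outside, world axes, zero at the start; "ft_torque": the same for the moment, N m; "width": opening from 0.0 (shut) to 1.0 (fully open); "gripper_force": force on a finger pad.
Only numpy, scipy, OpenCV 4.12 (cv2) and the standard library are available. Lean on these libraries where they do the work, as an engineer would, in place of code of your own. Each camera call takes 0.05 s, during which the arm holds its last target. There are 200 camera calls.

### The job

Dry-fit the little gallery rail for the cabinet top: turn the fixture's cam lever right round to its stop so that the bottom rail is clamped against the fence, then stand the two posts in the rail's mortises and every spindle that is waiting on the drying stand in a spindle hole (any one), all upright and fully home on their shoulders. Last, lay the handrail groove-down over their tops, centred and parallel with the bottom rail, leave it all clamped in the fixture, and do not disturb the roll of tape or the glue bottle.

Things in the scene. Friction and masses are not known exactly. Their poses are not given: they have to be found in the camera images.
- fixture: Assembly fixture fixed on the bench: 12 mm plywood base 165 x 336 mm, wooden fence on its near (-x) side (face at x=-22 mm, top 36 mm up), end stops at y=+-142 mm, cam pivot on the far side at x=+50, y=0. Origin: bench level under the centre of the bottom rail when that is pressed against the fence; x from the fence across the rail, y along the rail, z up.
- cam (a joint): Cam lever on the fixture's vertical pivot, rad. 0 = open, handle along fixture +x, away from the rail; grows anticlockwise from above to the stop at 1.57, handle along +y, its eccentric disc pressing the rail to the fence. Starts at 0 to 0.25; stiff (2 to 7 N at its end), stays where left. Flat handle 20 mm wide, reaching 123 mm from the pivot, 42 to 56 mm above the bench, free beneath.
- cam_tip (a point): Point on the cam lever: middle of its rounded handle end (22 mm across), 112 mm from the pivot, 49 mm above the bench.
- rail: Bottom rail, oak bar 280 mm (its y) x 44 (x) x 42 high, loose in the fixture, underside 12 mm above the bench, 2.5 to 4 mm short of the fence until clamped. Origin: centre of underside, z up. On the centre line of its top: two rectangular through mortises, 28 mm along y by 18 along x, at y=+-112; between them four round holes, 18 mm wide, 30 deep, at y=-63, -21, 21, 63.
- stand: Drying stand, a drilled plywood board (200 x 124 mm) fixed on the bench, its top 55 mm above the bench. It holds the two posts (over 34 mm holes at x = -66, y = +-36) and the spindles (in 20 mm holes at x = 8 and 60, y = +-28). Origin: under its centre at bench level, z up. It stands on either side of the fixture.
- handrail: Handrail, oak bar 290 mm (its x) x 50 (y) x 28 high, lying groove-down on the bench on the other side of the fixture from the stand. Groove underneath: 34 mm wide, 10 deep, full length. Origin: centre of its underside (edge of the groove's walls), z up. Home on the posts, its origin is 122 mm above the bottom rail's. About 0.2 kg.
- tape: Roll of masking tape lying flat, 90 mm across, 25 mm high; not to be moved. Origin: centre of its underside.
- glue: Standing glue bottle, 60 mm across, 150 mm high; not to be moved. Origin: centre of its underside.
- post0: End post, oak, rectangular section 28 mm (its x) by 40 (its y), 90 high above its shoulders; below them a tenon turned the same way, 16 (x) by 26 (y), 40 long. Origin: centre of the tenon's bottom end, z up; shoulders at z=40, top at 130. Stands in the stand at any angle; in the rail its 40 mm side runs along the rail (either way round), origin 2 mm above the rail's. 0.1 kg.
- post1: End post, oak, rectangular section 28 mm (its x) by 40 (its y), 90 high above its shoulders; below them a tenon turned the same way, 16 (x) by 26 (y), 40 long. Origin: centre of the tenon's bottom end, z up; shoulders at z=40, top at 130. Stands in the stand at any angle; in the rail its 40 mm side runs along the rail (either way round), origin 2 mm above the rail's. 0.1 kg.
- spindle0: Turned oak spindle, 118 mm long (may be absent): round foot 16 mm across, 28 long, then a 26 mm collar that rests on the board or rail, a 22 mm swelling, and a plain 16 mm top from z=80 to 118. Origin: centre of the foot's bottom end, z up. Stands in the drying stand; home in the rail its origin is 14 mm above the rail's. 0.035 kg.
- spindle1: Turned oak spindle, 118 mm long (may be absent): round foot 16 mm across, 28 long, then a 26 mm collar that rests on the board or rail, a 22 mm swelling, and a plain 16 mm top from z=80 to 118. Origin: centre of the foot's bottom end, z up. Stands in the drying stand; home in the rail its origin is 14 mm above the rail's. 0.035 kg.
- spindle2: Turned oak spindle, 118 mm long (may be absent): round foot 16 mm across, 28 long, then a 26 mm collar that rests on the board or rail, a 22 mm swelling, and a plain 16 mm top from z=80 to 118. Origin: centre of the foot's bottom end, z up. Stands in the drying stand; home in the rail its origin is 14 mm above the rail's. 0.035 kg.
- spindle3: Turned oak spindle, 118 mm long (may be absent): round foot 16 mm across, 28 long, then a 26 mm collar that rests on the board or rail, a 22 mm swelling, and a plain 16 mm top from z=80 to 118. Origin: centre of the foot's bottom end, z up. Stands in the drying stand; home in the rail its origin is 14 mm above the rail's. 0.035 kg.
Things that resemble listed ones, but are neither listed nor needed, are in the scene too. What is shaped like the spindle2 but blue or green is not meant.

How it is judged:
By the outcome, as a careful person would: the job done as asked, in the order asked, and still so for the second after the job is handed in, with the robot touching nothing.
Of spindle0, spindle1, spindle2, spindle3 only 2 to 4 are there at a start; the rules pass over those that are not, and their reading is None.
At some moment in a run one of handrail may be knocked a few centimetres aside while the robot is not near it.
It also fails if it takes over 210 s, if anything falls off the work surface, if the arm or the gripper's body presses on something with over 40 N, if the wrist force passes 120 N, or if a joint passes its speed limit or range.

## Working session

There is one attempt and no reset: what is moved stays moved. The work goes in short steps, Python scripts to look and compute and a tool call to move; the robot and the scene stay as the last step left them, time stands still between calls to the robot, and variables do not carry over. Pictures are saved under pics/ and viewed, at most 14 in all, crops included, and the job is handed in when it is done.

Besides the shell and the picture viewer there is one more tool, called after ">>>" as a command line: name --argument value ..., lists and objects as JSON in quotes. arm_command: Moves the arm, as the interface text tells. Its arguments: {"type":"object","properties":{"targets":{"type":"array","items":{"type":"array","items":{"type":"array","items":{"type":"number"}}}},"jaw":{"type":"number"},"newtons":{"type":"number"}},"required":["targets"]}

```bash
ls; mkdir -p pics; python3 - <<'E'
from cell import arm
import cv2,numpy as np
s=arm.observe(); print(s)
for n in("scene","top"):
    d=arm.get_image(n); np.savez(f"{n}0.npz",**d); cv2.imwrite(f"pics/{n}0.png",d["pixels"][:,:,::-1])
    print(n,d["fx"],d["fy"],d["cx"],d["cy"],d["xyz"],d["rotation"])
E
```

```text
pics
{'clock': 0.0, 'joints': array([-1.34660475,  0.43522422,  0.02496755,  1.57411829, -0.01162173,
        1.13400814, -0.07509715]), 'dq': array([-0.00063001,  0.00051667,  0.00096731,  0.00036122,  0.00015416,
        0.0001754 ,  0.00035383]), 'joint_efforts': array([ 1.82084977e-04, -6.67866540e+01,  9.85033549e-01, -3.14459324e+01,
       -6.05765311e-02,  4.31178685e-02,  1.99489473e-04]), 'position': array([0.20051237, 0.59143633, 0.24493592]), 'ee_rot': array([-5.11129875e-01, -3.09959188e+00,  2.52392470e-03]), 'force': array([-0.12342619, -0.41401463,  1.41570777]), 'ft_torque': array([-0.05199471, -0.03142528, -0.03491762]), 'gripper_force': 0.0, 'width': 1.0007492840882901}
scene 389.71425562832223 389.71425562832223 313.10682260767226 206.08729635387675 [1.236405   0.14127167 0.68594214] [-1.49010343 -1.99488682  0.90769259]
top 365.05325231246786 365.05325231246786 319.3616577012202 199.3249173983672 [ 0.37373768 -0.03602965  0.9363785 ] [-1.94356524  2.27575471 -0.23272266]
```

View pics/scene0.png

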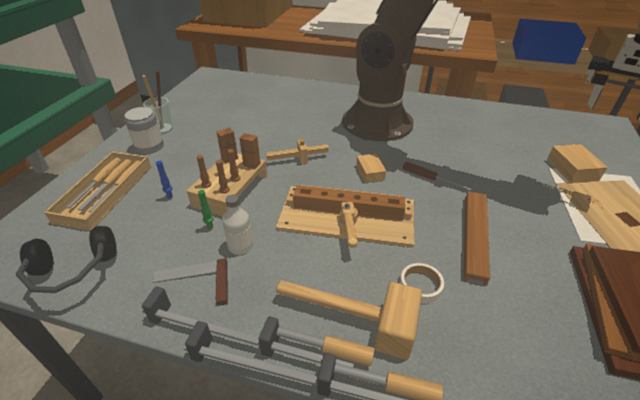

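View pics/top0.png

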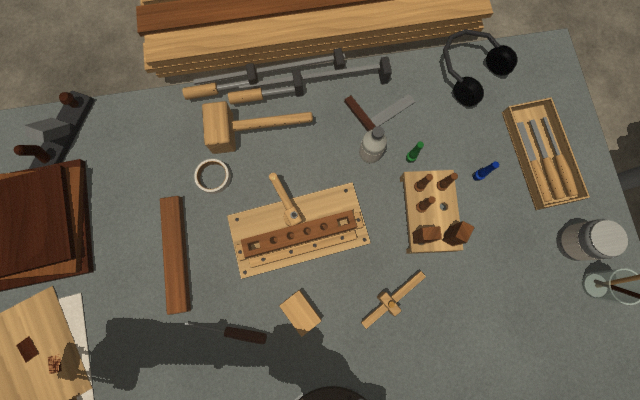

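The scene shows the fixture with its cam open (handle at top px ~(273,178)), and the stand on the right with 2 posts (428,233), (459,233) and 3 spindles. The handrail is at (174,254), tape at (212,175), glue at (373,146). Next I'll enlarge crops.

```bash
cat > h.py <<'E'
import numpy as np,cv2
from scipy.spatial.transform import Rotation as R
def cam(d): return R.from_rotvec(d["rotation"]).as_matrix(), np.asarray(d["xyz"],float)
def unproj(d,u,v,z):
    "pixel -> world point on plane z"
    M,c=cam(d); r=M@np.array([(u-d["cx"])/d["fx"],(v-d["cy"])/d["fy"],1.]); return c+r*(z-c[2])/r[2]
def cloud(d):
    M,c=cam(d); Z=d["z_map"]; v,u=np.mgrid[:Z.shape[0],:Z.shape[1]]
    P=np.stack([(u-d["cx"])/d["fx"]*Z,(v-d["cy"])/d["fy"]*Z,Z],-1)
    W=P@M.T+c; W[Z==0]=np.nan; return W
def proj(d,p):
    M,c=cam(d); q=(np.atleast_2d(p)-c)@M; return np.c_[d["cx"]+d["fx"]*q[:,0]/q[:,2],d["cy"]+d["fy"]*q[:,1]/q[:,2]]
def load(n): return dict(np.load(n))
def crop(d,u0,u1,v0,v1,k,fn):
    cv2.imwrite(fn,cv2.resize(d["pixels"][v0:v1,u0:u1,::-1],None,fx=k,fy=k,interpolation=cv2.INTER_CUBIC))
E
python3 - <<'E'
from h import *
d=load("top0.npz"); W=cloud(d)
a=cv2.resize(d["pixels"][160:285,220:380,::-1],None,fx=5,fy=5,interpolation=cv2.INTER_CUBIC); cv2.imwrite("pics/fix.png",a[:600])
crop(d,390,490,160,260,6,"pics/stand.png")
for n,(u,v) in dict(bench=(300,300),base=(250,215),railtop=(290,237),fence=(330,240),stand=(412,190),postA=(428,232),postB=(459,232),hr=(174,254),camtip=(274,179)).items(): print(n,W[v,u].round(4))
z=W[...,2]
# heights map clusters
for n,(u0,u1,v0,v1,lo,hi) in dict(posts=(400,490,210,260,.13,.16),spin=(400,480,160,215,.1,.2),rail=(225,375,180,280,.05,.062),hr=(150,200,190,320,.02,.05)).items():
    m=np.zeros(z.shape,bool); m[v0:v1,u0:u1]=1; m&=(z>lo)&(z<hi)
    k,L=cv2.connectedComponents(m.astype(np.uint8))
    for i in range(1,k):
        p=W[L==i]
        if len(p)<8: continue
        q=p[:,:2].astype(np.float32); r=cv2.minAreaRect(q*1000)
        print(n,len(p),"mean",p.mean(0).round(4),"zmed",np.median(p[:,2]).round(4),"rect",np.round(r[0],1),np.round(r[1],1),round(r[2],1))
E
```

```text
bench [0.3279 0.0232 0.0349]
base [0.5552 0.1209 0.0127]
railtop [0.4817 0.0265 0.0256]
fence [ 0.4577 -0.0706  0.0352]
stand [ 0.546  -0.2901  0.0563]
postA [ 0.4315 -0.2799  0.143 ]
postB [ 0.4209 -0.3458  0.1446]
hr [0.485  0.3165 0.025 ]
camtip [0.6281 0.0438 0.0547]
posts 286 mean [ 0.4198 -0.3557  0.1436] zmed 0.1447 rect [ 419.7 -357.6] [28.9 39.8] 51.6
posts 269 mean [ 0.4279 -0.2843  0.144 ] zmed 0.1448 rect [ 428.  -285.9] [40.2 28. ] 82.3
spin 96 mean [ 0.5442 -0.3612  0.1307] zmed 0.1365 rect [ 545.3 -363.3] [16.7 13.9] 17.6
spin 94 mean [ 0.5506 -0.3059  0.1312] zmed 0.1379 rect [ 551.8 -307.6] [15.4 15.6] 77.6
spin 91 mean [ 0.4996 -0.3002  0.1316] zmed 0.1399 rect [ 500.9 -303.1] [16.4 15.7] 82.4
rail 2210 mean [0.5002 0.0076 0.0543] zmed 0.0541 rect [546.3   9.7] [168.3 280.2] 6.1
hr 2430 mean [0.4828 0.3178 0.0274] zmed 0.0275 rect [488.4 319. ] [ 50.8 290.1] 89.6
```

View pics/fix.png

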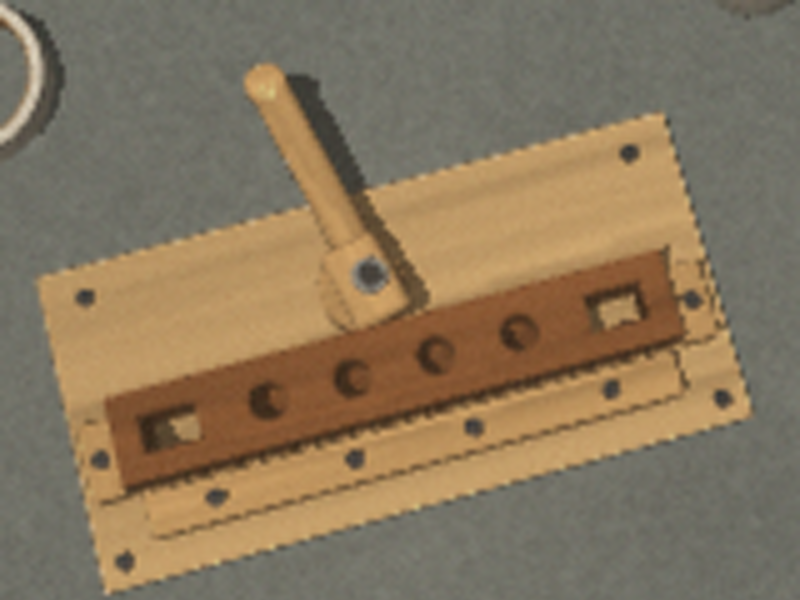

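View pics/stand.png

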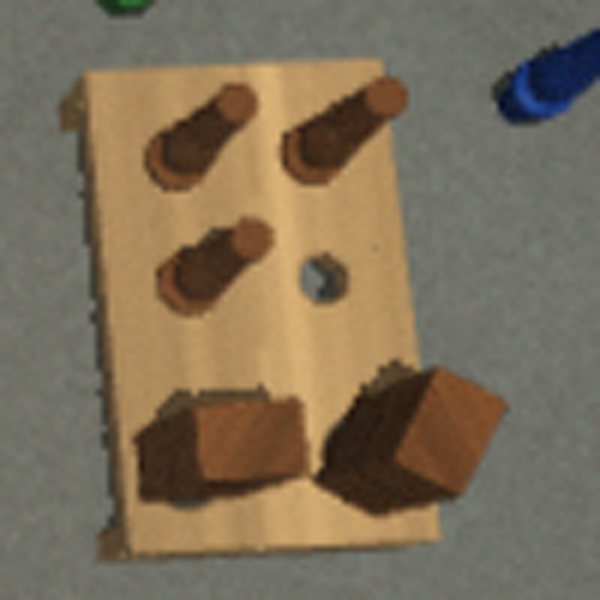

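The fix crop shows the rail holes and mortises clearly. The stand crop shows the spindle tops at (237,103), (387,97), (253,239) and the post tops at (250,440), (450,432). Now I'll compute the frames.

```bash
cat > m.py <<'E'
from h import *
def fit(A,B):
    "rigid 2D: B = R A + t"
    A=np.array(A,float);B=np.array(B,float)
    a=A-A.mean(0);b=B-B.mean(0)
    th=np.arctan2((a[:,0]*b[:,1]-a[:,1]*b[:,0]).sum(),(a*b).sum())
    Q=np.array([[np.cos(th),-np.sin(th)],[np.sin(th),np.cos(th)]]); t=B.mean(0)-Q@A.mean(0)
    return th,t,np.abs(A@Q.T+t-B).max()
def top(W,m,zc,tol=.003):
    p=W[m&(np.abs(W[...,2]-zc)<tol)]; return p
if __name__=="__main__":
    d=load("top0.npz"); W=cloud(d); z=W[...,2]
    f=lambda x,y,k,u0,v0,zz: unproj(d,(x+.5)/k-.5+u0,(y+.5)/k-.5+v0,zz)[:2]
    g=lambda x,y,zz:f(x,y,5,220,160,zz)
    th,t,e=fit([(-.0825,0)]*0+[(.0,.112),(0,.063),(0,.021),(0,-.021),(0,-.063),(0,-.112)],[g(171,430,.054),g(268,400,.054),g(352,377,.054),g(436,354,.054),g(519,331,.054),g(617,309,.054)])
    print("rail holes",th,t,e)
    th,t,e=fit([(.022,.14),(.022,-.14),(-.022,-.14),(-.022,.14)],[g(105,402,.054),g(667,250,.054),g(683,335,.054),g(125,488,.054)]); print("rail corners",th,t,e)
    c=np.array([g(38,278,.012),g(663,115,.012),g(752,415,.012),g(105,593,.012)])
    th,t,e=fit([(.0825,.168),(.0825,-.168),(-.0825,-.168),(-.0825,.168)],c); print("base centre",th,t,e)
    print("pivot",g(370,272,.058),"tip",g(265,84,.056))
    for x,y in((237,103),(387,97),(253,239)): print("spin",f(x,y,6,390,160,.145))
    s=np.array([f(*q,6,390,160,.055) for q in((85,73),(383,60),(440,540),(130,553))]); print("stand corners",s.round(4),s.mean(0))
    for n,(u0,u1,v0,v1,zc,tol) in dict(A=(405,443,215,250,.145,.004),B=(446,480,215,250,.145,.004),hr=(150,200,190,320,.0275,.004),s1=(424,434,170,182,.145,.004),s2=(448,460,170,182,.145,.004),s3=(426,438,192,206,.145,.004)).items():
        m=np.zeros(z.shape,bool); m[v0:v1,u0:u1]=1
        p=top(W,m,zc,tol)[:,:2]; w,V=np.linalg.eigh(np.cov(p.T)); print(n,len(p),"mean",p.mean(0).round(4),"len",np.sqrt(12*w).round(4),"long-axis deg",np.degrees(np.arctan2(V[1,1],V[0,1])).round(1), cv2.minAreaRect((p*1000).astype(np.float32))[0])
    d2=load("scene0.npz"); W2=cloud(d2); 
    for n,c,rr in(("A",(.428,-.286),.03),("B",(.42,-.357),.03),("hr",(.485,.319),.2),("s1",(.5518,-.3076),.014),("s2",(.545,-.363),.014),("s3",(.501,-.303),.014)):
        m=np.hypot(W2[...,0]-c[0],W2[...,1]-c[1])<rr
        zc=.0275 if n=="hr" else .145
        p=top(W2,m,zc,.004); print("scene",n,len(p),p.mean(0).round(4))
E
python3 m.py
```

```text
rail holes 0.10996739768374456 [0.48482906 0.00279676] 0.001385338341930109
rail corners 0.1089209468564435 [0.48400821 0.00160217] 0.0025120571878605447
base centre 0.10576700778292122 [0.50038397 0.00462865] 0.001578594756454721
pivot [0.5320283  0.00773372] tip [0.63496913 0.04623438]
spin [ 0.55247811 -0.30860901]
spin [ 0.54593916 -0.36436091]
spin [ 0.50076629 -0.30313988]
stand corners [[ 0.5955 -0.2799]
 [ 0.5814 -0.4038]
 [ 0.3836 -0.3802]
 [ 0.3978 -0.2572]] [ 0.48956067 -0.3302541 ]
A 242 mean [ 0.4281 -0.286 ] len [0.0281 0.0404] long-axis deg 79.4 (428.26324462890625, -286.16546630859375)
B 246 mean [ 0.4198 -0.3573] len [0.028  0.0412] long-axis deg 140.7 (419.696044921875, -357.8718566894531)
hr 2320 mean [0.4829 0.3184] len [0.0496 0.2886] long-axis deg 179.7 (487.911376953125, 319.1789855957031)
s1 43 mean [ 0.5523 -0.3085] len [0.0142 0.0152] long-axis deg 139.5 (551.9404907226562, -308.38873291015625)
s2 40 mean [ 0.5457 -0.3637] len [0.0139 0.0143] long-axis deg 152.4 (545.6573486328125, -364.0)
s3 44 mean [ 0.5008 -0.3028] len [0.0142 0.0152] long-axis deg 135.0 (500.7478942871094, -303.37786865234375)
scene A 96 [ 0.4333 -0.2812  0.1439]
scene B 94 [ 0.4254 -0.3529  0.1443]
scene hr 1926 [0.5112 0.3123 0.0266]
scene s1 25 [ 0.5569 -0.3042  0.144 ]
scene s2 22 [ 0.5506 -0.36    0.1443]
scene s3 22 [ 0.5057 -0.2987  0.144 ]
```

```bash
cat > plan.py <<'E'
from h import *
import json
def RT(yaw): # tool z down, tool y along world angle yaw (rad)
    y=np.array([np.cos(yaw),np.sin(yaw),0]); z=np.array([0,0,-1.]); return R.from_matrix(np.c_[np.cross(y,z),y,z])
def plan(wps,step=.06,ang=.17):
    "wps: (x,y,z,yaw_deg[,step]) ; from measured pose; prints rows"
    from cell import arm
    s=arm.observe(); p=np.array(s["position"]); q=R.from_rotvec(s["ee_rot"]); rows=[]
    yv=q.as_matrix()[:,1]; y0=np.arctan2(yv[1],yv[0])
    print("at",p.round(4),"yaw",np.degrees(y0).round(2),"tilt",np.degrees(np.arccos(-q.as_matrix()[2,2])).round(2))
    for w in wps:
        t=np.array(w[:3]); y1=np.radians(w[3]); y1=y0+(y1-y0+np.pi/2)%np.pi-np.pi/2   # nearest half turn
        st=w[4] if len(w)>4 else step
        n=max(1,int(np.ceil(max(np.linalg.norm(t-p)/st,abs(y1-y0)/ang)-1e-6)))
        P0=p.copy();ya=y0
        for i in range(1,n+1):
            tp=P0+(t-P0)*i/n; tq=RT(ya+(y1-ya)*i/n)
            r=np.r_[q.inv().apply(tp-p),(q.inv()*tq).as_rotvec()].round(4)
            rows.append(r+0.); p=p+q.apply(r[:3]); q=q*R.from_rotvec(r[3:])
        y0=y1
    for i in range(0,len(rows),10): print(json.dumps([[ [float(v) for v in r] for r in rows[i:i+10]]]).replace(" ","").replace("0.0,","0,").replace("0.0]","0]"))
E
python3 - <<'E'
from h import *
from plan import plan
d=load("top0.npz");W=cloud(d)
for n,(u0,u1,v0,v1,lo) in dict(tape=(190,235,155,195,.015),glue=(355,392,120,165,.05)).items():
    p=W[v0:v1,u0:u1].reshape(-1,3);p=p[p[:,2]>lo];print(n,p.min(0).round(3),p.max(0).round(3))
pv=np.array([.532,.0077])
def P(deg,r=.095,o=.029): a=np.radians(deg); return pv+r*np.array([np.cos(a),np.sin(a)])+o*np.array([np.sin(a),-np.cos(a)])
a=P(20.5,o=.042); plan([(*a,.22,110.5),(*a,.056,110.5)])
E
```

```text
tape [0.629 0.162 0.015] [0.717 0.25  0.029]
glue [ 0.644 -0.244  0.051] [ 0.703 -0.185  0.153]
at [0.2006 0.5915 0.245 ] yaw 71.27 tilt 0.08
[[[-0.0463,-0.0322,0.002,-0.0015,0.0001,-0.0527],[-0.0445,-0.0346,0.0019,0,0,-0.0526],[-0.0426,-0.0369,0.0019,0,0,-0.0527],[-0.0406,-0.0391,0.002,0,0,-0.0527],[-0.0385,-0.0412,0.0019,0,0,-0.0526],[-0.0363,-0.0432,0.0019,0,0,-0.0527],[-0.034,-0.045,0.0019,0,0,-0.0527],[-0.0315,-0.0467,0.002,0,0.0001,-0.0526],[-0.029,-0.0484,0.0019,0,0,-0.0527],[-0.0265,-0.0498,0.0019,0,0,-0.0526]]]
[[[-0.0238,-0.0511,0.0019,0,0,-0.0527],[-0.0211,-0.0523,0.0019,0,0,-0.0527],[-0.0183,-0.0533,0.002,0,0,-0.0526],[0,0,0.0547,0,0,0],[0,0,0.0546,0,0,0],[0,0,0.0547,0,0,0]]]
```

>>> arm_command --targets '[[[-0.0463, -0.0322, 0.002, -0.0015, 0, -0.053], [-0.0445, -0.0346, 0.002, 0, 0, -0.053], [-0.0426, -0.0369, 0.002, 0, 0, -0.053], [-0.0406, -0.0391, 0.002, 0, 0, -0.053], [-0.0385, -0.0412, 0.002, 0, 0, -0.053], [-0.0363, -0.0432, 0.002, 0, 0, -0.053], [-0.034, -0.045, 0.002, 0, 0, -0.053], [-0.0315, -0.0467, 0.002, 0, 0, -0.053], [-0.029, -0.0484, 0.002, 0, 0, -0.053], [-0.0265, -0.0498, 0.002, 0, 0, -0.053]]]' --jaw 0 --newtons 20

```text
clock: 1.35
position: [0.5367, 0.1371, 0.2251]
ee_rot: [-0.322, 3.125, 0.002]
force: [0.1, -0.1, -0.7]
width: 0.01
gripper_force: 0.0
```

>>> arm_command --targets '[[[-0.0238, -0.0511, 0.002, 0, 0, -0.053], [-0.0211, -0.0523, 0.002, 0, 0, -0.053], [-0.0183, -0.0533, 0.002, 0, 0, -0.053], [0, 0, 0, 0, 0, 0]]]'

```text
clock: 1.85
position: [0.6383, -0.0031, 0.2182]
ee_rot: [0.555, -3.092, 0.003]
force: [-0.1, 0.9, -0.4]
width: 0.007
gripper_force: 0.0
```

```bash
cat > cam.py <<'E'
from plan import *
pv=np.array([.532,.0077])
def P(deg,r=.095,o=.029): a=np.radians(deg); return pv+r*np.array([np.cos(a),np.sin(a)])+o*np.array([np.sin(a),-np.cos(a)])
E
python3 - <<'E'
from cam import *
from cell import arm; print(arm.observe()["joints"].round(2))
a=P(20.5,o=.042); plan([(*a,.22,110.5),(*a,.056,110.5)]+[(*P(t),.056,t+90,.02) for t in (20.5,28,36,44,52,60,68,76,84)])
E
```

```text
[-0.18  0.48  0.15  1.58 -0.08  1.09  1.91]
at [ 0.6383 -0.0031  0.2182] yaw 110.35 tilt 0.1
[[[0.0008,0.0053,-0.0018,-0.0016,-0.0005,-0.0026],[0,0,0.0547,0,0,0],[0,0,0.0546,0,0,0],[0,0,0.0547,0,0,0],[0,0.013,0,0,0,0],[-0.003,0.0127,0,0,0,-0.1309],[-0.0031,0.0135,0,0,0,-0.1396],[-0.0031,0.0135,0,0,0,-0.1397],[-0.0031,0.0135,0,0,0,-0.1396],[-0.0031,0.0135,0,0,0,-0.1396]]]
[[[-0.0031,0.0135,0,0,0,-0.1396],[-0.0031,0.0135,0,0,0,-0.1397],[-0.0031,0.0135,0,0,0,-0.1396]]]
```

>>> arm_command --targets '[[[0, 0, 0, 0, 0, 0.175], [0, 0, 0, 0, 0, 0.175], [0, 0, 0, 0, 0, 0.175], [0, 0, 0, 0, 0, 0.175], [0, 0, 0, 0, 0, 0.175], [0, 0, 0, 0, 0, 0.175], [0, 0, 0, 0, 0, 0.175], [0, 0, 0, 0, 0, 0.175], [0, 0, 0, 0, 0, 0.175]]]'

```text
clock: 2.98
position: [0.6363, 0.0043, 0.2188]
ee_rot: [-1.796, -2.575, -0.002]
force: [0.0, 0.0, 0.5]
width: 0.006
gripper_force: 0.0
```

>>> arm_command --targets '[[[0, 0, 0, 0, 0, 0.175], [0, 0, 0, 0, 0, 0.175], [0, 0, 0, 0, 0, 0.175], [0, 0, 0, 0, 0, 0.175], [0, 0, 0, 0, 0, 0.175], [0, 0, 0, 0, 0, 0.175], [0, 0, 0, 0, 0, 0.175], [0, 0, 0, 0, 0, 0.175], [0, 0, 0, 0, 0, 0.175], [0, 0, 0, 0, 0, 0]]]'

```text
clock: 4.22
position: [0.6365, 0.0042, 0.2185]
ee_rot: [-3.09, -0.555, 0.001]
force: [1.1, -0.2, 0.4]
width: 0.003
gripper_force: 0.0
```

```bash
python3 - <<'E'
from cam import *
from cell import arm; print(arm.observe()["joints"].round(2))
a=P(20.5,o=.042); plan([(*a,.22,110.5),(*a,.056,110.5)]+[(*P(t),.056,t+90,.02) for t in (20.5,28,36,44,52,60,68,76,84)])
E
```

```text
[-0.67  0.62  0.95  1.63 -0.54  1.18 -0.81]
at [0.6365 0.0042 0.2185] yaw -69.63 tilt 0.1
[[[-0.0016,0.0021,-0.0015,-0.0018,0.0001,-0.0023],[0,0,0.0547,0,0,0],[0,0,0.0547,0,0,0],[0,0,0.0546,0,0,0],[0,-0.013,0,0,0,0],[0.0029,-0.0126,0,0,0,-0.1309],[0.0032,-0.0135,0,0,0,-0.1396],[0.0031,-0.0135,0,0,0,-0.1397],[0.0031,-0.0135,0,0,0,-0.1396],[0.0031,-0.0135,0,0,0,-0.1396]]]
[[[0.0031,-0.0135,0,0,0,-0.1396],[0.0031,-0.0135,0,0,0,-0.1397],[0.0031,-0.0135,0,0,0,-0.1396]]]
```

>>> arm_command --targets '[[[-0.0016, 0.002, -0.0015, -0.0018, 0, -0.002], [0, 0, 0.0545, 0, 0, 0], [0, 0, 0.0545, 0, 0, 0], [0, 0, 0.0545, 0, 0, 0], [0, 0, 0, 0, 0, 0]]]'

```text
clock: 4.85
position: [0.6335, 0.001, 0.054]
ee_rot: [-3.09, -0.559, 0.009]
force: [-0.7, 0.5, 0.3]
width: 0.007
gripper_force: 0.0
```

>>> arm_command --targets '[[[0, -0.013, 0, 0, 0, 0], [0.003, -0.0127, 0, 0, 0, -0.131], [0.0031, -0.0135, 0, 0, 0, -0.14], [0.0031, -0.0135, 0, 0, 0, -0.14]]]'

```text
clock: 5.35
position: [0.6233, 0.0526, 0.0604]
ee_rot: [2.908, 1.183, 0.01]
force: [1.6, -2.8, -1.6]
width: 0.006
gripper_force: 1.1
```

>>> arm_command --targets '[[[0.0031, -0.0135, 0, 0, 0, -0.14], [0.0031, -0.0135, 0, 0, 0, -0.14], [0.0031, -0.0135, 0, 0, 0, -0.14]]]'

```text
clock: 5.72
position: [0.5979, 0.0853, 0.0606]
ee_rot: [2.596, 1.763, 0.012]
force: [3.1, 1.0, -0.4]
width: 0.0
gripper_force: 1.2
```

```bash
python3 - <<'E'
from cam import *
from cell import arm; s=arm.observe();print(s["joints"].round(2),s["force"].round(1))
d=arm.get_image("top"); cv2.imwrite("pics/push1.png",cv2.resize(d["pixels"][120:290,200:400,::-1],None,fx=3,fy=3))
plan([(*P(t),.056,t+90,.02) for t in (72,78,84,90,94,96)])
E
```

```text
[-0.63  0.67  0.6   1.85 -0.52  0.77 -0.13] [ 3.1  1.  -0.4]
at [0.5962 0.0867 0.0604] yaw -21.2 tilt 0.37
[[[-0.0004,-0.0077,0.0043,0.0051,-0.004,-0.0559],[0.0025,-0.0101,0,0,0,-0.1047],[0.0025,-0.0101,0,0,0,-0.1048],[0.0025,-0.0101,0,0,0,-0.1047],[0.0018,-0.0067,0,0,0,-0.0698],[0.001,-0.0033,0,0,0,-0.0349]]]
```

View pics/push1.png

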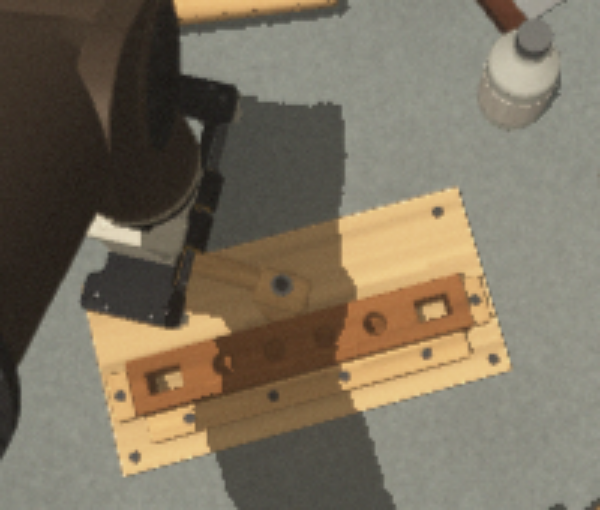

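The lever is following; its arm lies behind the gripper near (220,270) in the crop.

>>> arm_command --targets '[[[0, -0.0077, 0.004, 0.005, -0.004, -0.056], [0.0025, -0.01, 0, 0, 0, -0.105], [0.0025, -0.01, 0, 0, 0, -0.105], [0.0025, -0.01, 0, 0, 0, -0.105], [0.0018, -0.0067, 0, 0, 0, -0.07], [0, 0, 0, 0, 0, 0], [0, 0, 0, 0, 0, 0]]]'

```text
clock: 6.65
position: [0.5562, 0.1031, 0.0552]
ee_rot: [2.159, 2.281, -0.002]
force: [5.0, 2.2, 3.9]
width: 0.0
gripper_force: 2.7
```

```bash
python3 - <<'E'
from cam import *
from cell import arm; s=arm.observe();print(s["joints"].round(2),s["force"].round(1))
plan([(*P(t),.056,t+90,.02) for t in (96,98)])
E
```

```text
[-0.61  0.61  0.48  1.94 -0.42  0.7   0.17] [5.  2.2 3.9]
at [0.5562 0.1031 0.0552] yaw 3.16 tilt 0.06
[[[0.0024,-0.0052,-0.0008,-0.0004,0.001,-0.0496],[0.0009,-0.0033,0,0,0,-0.0349]]]
```

>>> arm_command --targets '[[[0.002, -0.005, 0, 0, 0, -0.05], [0, 0, 0, 0, 0, 0], [0, 0, 0, 0, 0, 0]]]'

```text
clock: 7.02
position: [0.5511, 0.1043, 0.0547]
ee_rot: [2.101, 2.335, -0.003]
force: [4.6, 0.9, 4.6]
width: 0.002
gripper_force: 2.9
```

>>> arm_command --targets '[[[0.0005, -0.002, 0, 0, 0, -0.02], [0, 0, 0, 0, 0, 0], [0, 0, 0, 0, 0, 0]]]'

```text
clock: 7.4
position: [0.5493, 0.1046, 0.0547]
ee_rot: [2.078, 2.355, -0.002]
force: [5.9, 1.0, 4.9]
width: 0.001
gripper_force: 3.2
```

>>> arm_command --targets '[[[0, -0.002, 0, 0, 0, 0], [0, 0, 0, 0, 0, 0], [0, 0, 0, 0, 0, 0]]]'

```text
clock: 7.78
position: [0.5492, 0.1046, 0.055]
ee_rot: [2.076, 2.353, 0.001]
force: [11.5, 1.2, -1.0]
width: 0.005
gripper_force: 5.9
```

>>> arm_command --targets '[[[0, -0.0015, 0, 0, 0, 0], [0, 0, 0, 0, 0, 0]]]'

```text
clock: 8.02
position: [0.5491, 0.1046, 0.0552]
ee_rot: [2.075, 2.352, 0.004]
force: [15.0, 2.4, -5.6]
width: 0.007
gripper_force: 7.9
```

>>> arm_command --targets '[[[0, 0.02, 0, 0, 0, 0], [0, 0, -0.06, 0, 0, 0], [0, 0, -0.06, 0, 0, 0], [0, 0, -0.04, 0, 0, 0]]]'

```text
clock: 8.52
position: [0.5639, 0.1062, 0.2159]
ee_rot: [-2.078, -2.354, 0.007]
force: [2.1, 0.5, -0.6]
width: 0.006
gripper_force: 0.0
```

```bash
python3 - <<'E'
from plan import *
from cell import arm; s=arm.observe();print(s["joints"].round(2),s["force"].round(1))
plan([(.42,-.08,.225,-11),(.428,-.286,.20,-11)])
E
```

```text
[-0.7   0.41  0.58  1.77 -0.26  1.04  0.1 ] [ 2.1  0.5 -0.6]
at [0.5639 0.1062 0.2159] yaw 7.13 tilt 0.28
[[[-0.0417,-0.0415,-0.002,-0.0045,0.0019,0.0791],[-0.0449,-0.038,-0.0023,0,0,0.0791],[-0.0478,-0.0344,-0.0022,0,0,0.0791],[-0.0503,-0.0305,-0.0023,0,0,0.0791],[-0.0502,0.0118,0.0062,0,0,0],[-0.0501,0.0118,0.0063,0,0,0],[-0.0502,0.0117,0.0062,0,0,0],[-0.0502,0.0118,0.0063,0,0,0]]]
```

>>> arm_command --targets '[[[-0.0417, -0.0415, -0.002, -0.0045, 0.002, 0.079], [-0.0449, -0.038, -0.002, 0, 0, 0.079], [-0.0478, -0.0344, -0.002, 0, 0, 0.079], [-0.0503, -0.0305, -0.002, 0, 0, 0.079], [-0.0502, 0.0118, 0.006, 0, 0, 0], [-0.0502, 0.0118, 0.006, 0, 0, 0], [-0.0502, 0.0118, 0.006, 0, 0, 0], [-0.0502, 0.0118, 0.006, 0, 0, 0], [0, 0, 0, 0, 0, 0]]]' --jaw 0.05

```text
clock: 9.65
position: [0.4269, -0.2901, 0.1974]
ee_rot: [-2.43, -1.991, 0.005]
force: [0.5, 0.6, -0.4]
width: 0.542
gripper_force: 0.0
```

```bash
python3 - <<'E'
from plan import *
from cell import arm; s=arm.observe();print(s["joints"].round(2),s["force"].round(1))
d=arm.get_image("top"); np.savez("top1.npz",**d); cv2.imwrite("pics/fix1.png",cv2.resize(d["pixels"][160:285,220:380,::-1],None,fx=5,fy=5,interpolation=cv2.INTER_CUBIC)[:600])
d=arm.get_image("scene"); np.savez("scene1.npz",**d)
plan([(.4282,-.2862,.195,-11),(.4282,-.2862,.112,-11)])
E
```

```text
[-0.11  0.37  0.8   1.94 -0.32  0.96  0.65] [ 0.5  0.6 -0.4]
at [ 0.4281 -0.2858  0.1972] yaw -11.01 tilt 0.15
[[[-0.0004,0.0001,0.0022,-0.0025,-0.0007,-0.0002],[0,0,0.0415,0,0,0],[0,0,0.0415,0,0,0]]]
```

View pics/fix1.png

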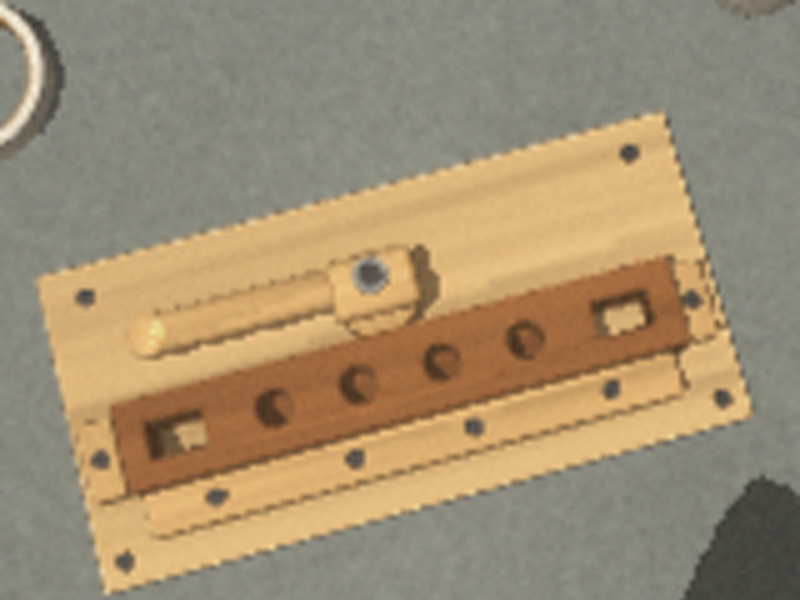

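The cam is at its stop: the handle is parallel to the rail, with its tip at crop (148,335), and the rail is against the fence. To calibrate the camera against the robot, I'll grip spindle s1 along two directions.

```bash
python3 - <<'E'
from plan import *
plan([(.553,-.3075,.20,40),(.553,-.3075,.129,40,.04)])
E
```

```text
at [ 0.4281 -0.2858  0.1972] yaw -11.01 tilt 0.15
[[[0.0004,0.0211,-0.0005,-0.0024,-0.0009,-0.1484],[-0.0027,0.021,-0.0005,0,0,-0.1484],[-0.0058,0.0203,-0.0004,0,0,-0.1483],[-0.0087,0.0192,-0.0005,0,0,-0.1484],[-0.0114,0.0178,-0.0005,0,0,-0.1484],[-0.014,0.0158,-0.0004,-0.0001,0,-0.1484],[0,0,0.0355,0,0,0],[0,0,0.0355,0,0,0]]]
```

>>> arm_command --targets '[[[0, 0.021, 0, -0.0024, -0.001, -0.148], [-0.0027, 0.021, 0, 0, 0, -0.148], [-0.0058, 0.0203, 0, 0, 0, -0.148], [-0.0087, 0.0192, 0, 0, 0, -0.148], [-0.0114, 0.0178, 0, 0, 0, -0.149], [-0.014, 0.016, 0, 0, 0, -0.149], [0, 0, 0, 0, 0, 0]]]' --jaw 0.06 --newtons 6

```text
clock: 10.62
position: [0.5554, -0.3052, 0.1976]
ee_rot: [1.319, 2.85, 0.001]
force: [-0.9, 0.1, 0.2]
width: 0.651
gripper_force: 0.0
```

```bash
python3 - <<'E'
from plan import *
plan([(.553,-.3075,.129,40,.04)])
E
```

```text
at [ 0.5554 -0.3052  0.1976] yaw 40.33 tilt 0.09
[[[-0.0001,-0.0017,0.0343,0.0011,0.0011,0.0029],[-0.0001,-0.0017,0.0343,0,0,0.0028]]]
```

>>> arm_command --targets '[[[0, -0.0017, 0.034, 0.001, 0.001, 0.003], [0, -0.0017, 0.034, 0, 0, 0.003], [0, 0, 0, 0, 0, 0]]]'

```text
clock: 11.0
position: [0.5493, -0.3076, 0.1277]
ee_rot: [-1.333, -2.839, 0.001]
force: [1.0, -0.6, -0.1]
width: 0.652
gripper_force: 0.0
```

>>> arm_command --targets '[[[0, 0, 0, 0, 0, 0], [0, 0, 0, 0, 0, 0], [0, 0, 0, 0, 0, 0], [0, 0, 0, 0, 0, 0], [0, 0, 0, 0, 0, 0], [0, 0, 0, 0, 0, 0]]]' --jaw 0.01

```text
clock: 11.75
position: [0.5519, -0.3095, 0.1297]
ee_rot: [1.331, 2.844, -0.001]
force: [1.7, 1.0, 1.1]
width: 0.171
gripper_force: 6.0
```

>>> arm_command --targets '[[[0, 0, 0, 0, 0, 0], [0, 0, 0, 0, 0, 0], [0, 0, 0, 0, 0, 0]]]' --jaw 0.06

```text
clock: 12.12
position: [0.5513, -0.3099, 0.1295]
ee_rot: [1.332, 2.845, -0.002]
force: [-0.4, -0.3, 0.5]
width: 0.449
gripper_force: 0.0
```

>>> arm_command --targets '[[[0, 0, 0, 0, 0, 0.175], [0, 0, 0, 0, 0, 0.175], [0, 0, 0, 0, 0, 0.175], [0, 0, 0, 0, 0, 0.175], [0, 0, 0, 0, 0, 0.175], [0, 0, 0, 0, 0, 0.175], [0, 0, 0, 0, 0, 0.175], [0, 0, 0, 0, 0, 0.175], [0, 0, 0, 0, 0, 0.175], [0, 0, 0, 0, 0, 0]]]'

```text
clock: 13.38
position: [0.5515, -0.3096, 0.1293]
ee_rot: [2.954, 1.065, -0.002]
force: [0.3, 0.6, 0.5]
width: 0.653
gripper_force: 0.0
```

```bash
python3 - <<'E'
from cell import arm
from plan import *
print(arm.observe()["joints"].round(2))
plan([(.553,-.3075,.129,-50,.04)])
E
```

```text
[-0.13  0.71  0.91  1.73 -0.64  1.02  0.13]
at [ 0.5515 -0.3096  0.1293] yaw -50.35 tilt 0.09
[[[0.0024,-0.0007,0.0003,0.0007,0.0013,-0.0061]]]
```

>>> arm_command --targets '[[[0, 0, 0, 0, 0, 0], [0, 0, 0, 0, 0, 0], [0, 0, 0, 0, 0, 0], [0, 0, 0, 0, 0, 0], [0, 0, 0, 0, 0, 0], [0, 0, 0, 0, 0, 0]]]' --jaw 0.01

```text
clock: 14.12
position: [0.5515, -0.3097, 0.1296]
ee_rot: [2.955, 1.063, -0.0]
force: [-0.4, 0.2, 0.5]
width: 0.17
gripper_force: 6.0
```

>>> arm_command --targets '[[[0, 0, 0, 0, 0, 0], [0, 0, 0, 0, 0, 0], [0, 0, 0, 0, 0, 0], [0, 0, -0.04, 0, 0, 0], [0, 0, -0.04, 0, 0, 0], [0.06, 0, 0, 0, 0, 0], [0.06, 0, 0, 0, 0, 0], [0, 0, 0, 0, 0, 0]]]' --jaw 0.06

```text
clock: 15.12
position: [0.6482, -0.2273, 0.2082]
ee_rot: [-2.95, -1.077, -0.001]
force: [0.3, -0.1, -0.0]
width: 0.653
gripper_force: 0.0
```

```bash
cat > tops.py <<'E'
from m import *
def spin(d,c,zc=.1445,rr=.02,tol=.004):
    W=cloud(d); m=np.hypot(W[...,0]-c[0],W[...,1]-c[1])<rr
    p=top(W,m,zc,tol); return len(p),p.mean(0).round(4)
E
python3 - <<'E'
from cell import arm
from tops import *
print(arm.observe()["position"].round(4))
d=arm.get_image("top"); np.savez("top2.npz",**d);e=arm.get_image("scene"); np.savez("scene2.npz",**e)
for n,c in(("s1",(.5515,-.3096)),("s2",(.546,-.3643)),("s3",(.501,-.303))): print(n,spin(load("top0.npz"),c),spin(d,c),spin(e,c))
# clamped rail from top1 picture (holes)
f=lambda x,y,zz: unproj(load("top1.npz"),(x+.5)/5-.5+220,(y+.5)/5-.5+160,zz)[:2]
d1=load("top1.npz")
print(fit([(0,.112),(0,.063),(0,.021),(0,-.021),(0,-.063),(0,-.112)],[f(176,434,.054),f(276,407,.054),f(359,384,.054),f(443,361,.054),f(526,339,.054),f(622,315,.054)]))
print(fit([(.022,.14),(.022,-.14),(-.022,-.14),(-.022,.14)],[f(110,408,.054),f(672,257,.054),f(690,343,.054),f(130,493,.054)]))
W=cloud(d1); z=W[...,2]; m=np.zeros(z.shape,bool); m[200:265,240:362]=1
fr=(W[...,:2]-[.482,.002])@np.array([[np.cos(.107),-np.sin(.107)],[np.sin(.107),np.cos(.107)]])
m&=(abs(fr[...,0])<.024)&(abs(fr[...,1])<.15)&(abs(z-.054)<.004)
p=fr[m]; print(p.min(0),p.max(0),len(p))
k=W[...,2].copy(); 
p=W[m][:,:2]; r=cv2.minAreaRect((p*1000).astype(np.float32)); print(r)
E
```

```text
[ 0.6482 -0.2273  0.2082]
s1 (44, array([ 0.5522, -0.3084,  0.1447])) (41, array([ 0.55  , -0.3103,  0.1446])) (28, array([ 0.5561, -0.3053,  0.1435]))
s2 (40, array([ 0.5457, -0.3637,  0.1448])) (40, array([ 0.5457, -0.3639,  0.1445])) (0, array([nan, nan, nan]))
s3 (44, array([ 0.5008, -0.3028,  0.1444])) (41, array([ 0.5011, -0.3015,  0.1448])) (22, array([ 0.5069, -0.2971,  0.1437]))
(np.float64(0.10602496276166151), array([4.81209080e-01, 1.46541324e-04]), np.float64(0.0008101577510854219))
(np.float64(0.1052624664225871), array([ 0.48046158, -0.00055741]), np.float64(0.002029123531469723))
[-0.02339129 -0.1410901 ] [0.02134142 0.13854267] 1763
((481.2695617675781, 0.650970458984375), (44.593997955322266, 279.6888427734375), 6.24921989440918)tops.py:4: RuntimeWarning: Mean of empty slice.
  p=top(W,m,zc,tol); return len(p),p.mean(0).round(4)
  ret = um.true_divide(
```

```bash
cat > rail.py <<'E'
from plan import *
RC=np.array([.4826,.0008]); TH=.1065
def hole(y,x=0,RC=RC,TH=TH): return RC+np.array([np.cos(TH)*x-np.sin(TH)*y, np.sin(TH)*x+np.cos(TH)*y])
RY=np.degrees(TH)
E
python3 - <<'E'
from rail import *
plan([(.5515,-.3097,.205,-50),(.5515,-.3097,.129,-50,.04)])
print(hole(.063))
E
```

```text
at [ 0.6441 -0.2327  0.2091] yaw -50.33 tilt 0.09
[[[-0.0401,0.0001,0.0014,0.0006,0.0015,-0.0019],[-0.0402,-0.0001,0.0014,0,0,-0.002],[-0.0401,-0.0001,0.0013,0,0,-0.0019],[0,0,0.038,0,0,0],[0,0,0.038,0,0,0]]]
[0.47590318 0.06344306]
```

>>> arm_command --targets '[[[-0.04, 0, 0.0014, 0.0006, 0.0015, -0.002], [-0.04, 0, 0.0014, 0, 0, -0.002], [-0.04, 0, 0.0014, 0, 0, -0.002], [0, 0, 0.038, 0, 0, 0], [0, 0, 0.038, 0, 0, 0], [0, 0, 0, 0, 0, 0], [0, 0, 0, 0, 0, 0]]]'

```text
clock: 16.1
position: [0.5515, -0.3111, 0.1308]
ee_rot: [2.952, 1.07, 0.002]
force: [0.1, -0.5, 0.6]
width: 0.653
gripper_force: 0.0
```

>>> arm_command --targets '[[[0, 0, 0, 0, 0, 0], [0, 0, 0, 0, 0, 0], [0, 0, 0, 0, 0, 0], [0, 0, 0, 0, 0, 0], [0, 0, 0, 0, 0, 0], [0, 0, 0, 0, 0, 0]]]' --jaw 0.008 --newtons 12

```text
clock: 16.85
position: [0.5517, -0.3097, 0.1293]
ee_rot: [-2.953, -1.072, -0.002]
force: [-0.3, 0.5, 0.8]
width: 0.172
gripper_force: 12.0
```

```bash
python3 - <<'E'
from rail import *
h=hole(.063); plan([(.5515,-.3097,.205,-50,.04),(.5,-.2,.205,-20),(*h,.205,RY),(*h,.17,RY)])
E
```

```text
at [ 0.5517 -0.3097  0.1293] yaw -50.08 tilt 0.06
[[[0,-0.0001,-0.0379,0.0002,-0.0011,-0.0007],[-0.0001,-0.0001,-0.0378,0,0,-0.0007],[0.0078,-0.0293,0,0,0,-0.1309],[0.0115,-0.028,0,0,0,-0.1309],[0.0151,-0.0263,0,-0.0001,0,-0.1309],[0.0183,-0.0241,0,0,0,-0.1309],[0.0479,-0.0225,0,0,0,-0.0911],[0.0497,-0.0181,0,0,0,-0.0911],[0.0512,-0.0135,0,0,0,-0.0911],[0.0521,-0.0088,0,0,0,-0.0912]]]
[[[0.0528,-0.004,0,0,0,-0.0911],[0,0,0.035,0,0,0]]]
```

>>> arm_command --targets '[[[0, 0, -0.038, 0, -0.001, 0], [0, 0, -0.038, 0, 0, 0], [0.0078, -0.0293, 0, 0, 0, -0.131], [0.0115, -0.028, 0, 0, 0, -0.131], [0.0151, -0.0263, 0, 0, 0, -0.131], [0.0183, -0.0241, 0, 0, 0, -0.131], [0.0479, -0.0225, 0, 0, 0, -0.091], [0.0497, -0.0181, 0, 0, 0, -0.091], [0.0512, -0.0135, 0, 0, 0, -0.091], [0.0521, -0.0088, 0, 0, 0, -0.091]]]'

```text
clock: 18.1
position: [0.481, 0.0123, 0.2054]
ee_rot: [2.202, 2.24, 0.001]
force: [1.0, 0.7, -0.5]
width: 0.173
gripper_force: 12.0
```

>>> arm_command --targets '[[[0.0528, -0.004, 0, 0, 0, -0.091], [0, 0, 0.035, 0, 0, 0], [0, 0, 0, 0, 0, 0], [0, 0, 0, 0, 0, 0]]]'

```text
clock: 18.6
position: [0.4769, 0.0623, 0.171]
ee_rot: [2.104, 2.332, -0.0]
force: [-1.0, -0.0, -0.1]
width: 0.174
gripper_force: 12.0
```

```bash
python3 - <<'E'
from rail import *
from cell import arm
s=arm.observe(); print(s["joints"].round(2), s["force"].round(1))
h=hole(.063); plan([(*h,.164,RY)])
d=arm.get_image("scene"); c=proj(d,[[*h,.06]])[0].astype(int); print(c)
crop(d,c[0]-50,c[0]+50,c[1]-50,c[1]+25,8,"pics/hov.png")
E
```

```text
[-0.84  0.35  0.78  2.05 -0.32  0.86  0.22] [-1.  -0.  -0.1]
at [0.4769 0.0623 0.171 ] yaw 5.88 tilt 0.05
[[[0.0013,-0.0009,0.007,0.0005,0.0007,-0.0038]]]
[372 195]
```

View pics/hov.png

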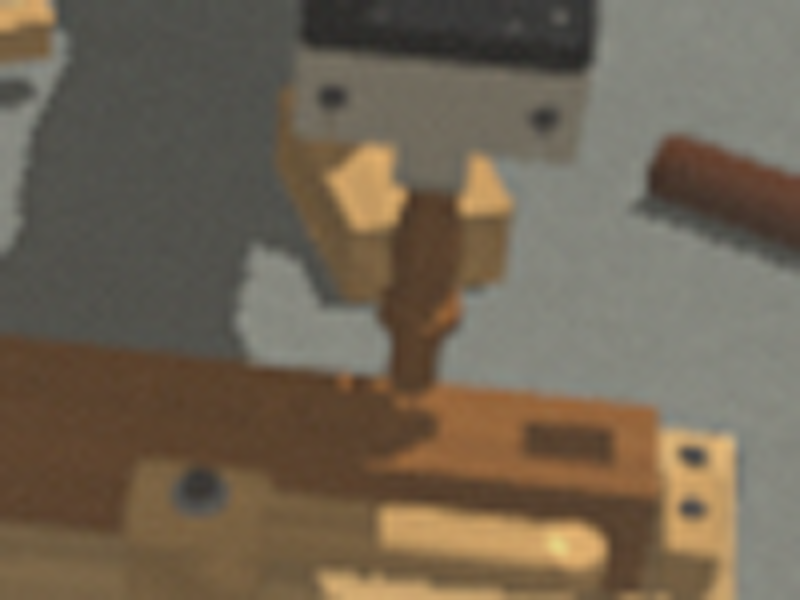

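The foot is just above the rail at about (412,385), near the hole, which is in shadow at about (400,425). Lowering it gently.

>>> arm_command --targets '[[[0.0013, -0.001, 0.006, 0, 0, -0.004], [0, 0, 0, 0, 0, 0], [0, 0, 0, 0, 0, 0]]]'

```text
clock: 19.02
position: [0.4755, 0.0644, 0.1643]
ee_rot: [2.097, 2.338, 0.0]
force: [0.0, 0.5, -0.8]
width: 0.168
gripper_force: 12.0
```

>>> arm_command --targets '[[[0, 0, 0.006, 0, 0, 0], [0, 0, 0.004, 0, 0, 0], [0, 0, 0, 0, 0, 0]]]'

```text
clock: 19.4
position: [0.4751, 0.0645, 0.1537]
ee_rot: [-2.097, -2.339, 0.001]
force: [-0.1, -1.0, -1.2]
width: 0.167
gripper_force: 12.0
```

>>> arm_command --targets '[[[0, 0, 0.006, 0, 0, 0], [0, 0, 0, 0, 0, 0]]]'

```text
clock: 19.65
position: [0.4753, 0.0645, 0.1478]
ee_rot: [2.097, 2.339, -0.001]
force: [0.7, -0.9, -0.4]
width: 0.169
gripper_force: 12.0
```

>>> arm_command --targets '[[[0, 0, 0.006, 0, 0, 0], [0, 0, 0, 0, 0, 0]]]'

```text
clock: 19.9
position: [0.4753, 0.0645, 0.1418]
ee_rot: [2.097, 2.339, -0.001]
force: [0.7, -0.3, -0.8]
width: 0.168
gripper_force: 12.0
```

>>> arm_command --targets '[[[0, 0, 0.006, 0, 0, 0], [0, 0, 0, 0, 0, 0], [0, 0, 0, 0, 0, 0]]]'

```text
clock: 20.27
position: [0.4754, 0.0645, 0.1361]
ee_rot: [2.097, 2.339, -0.0]
force: [1.0, -1.4, -0.8]
width: 0.169
gripper_force: 12.0
```

>>> arm_command --targets '[[[0, 0, 0.005, 0, 0, 0], [0, 0, 0.0015, 0, 0, 0], [0, 0, 0, 0, 0, 0]]]'

```text
clock: 20.65
position: [0.4754, 0.0645, 0.1295]
ee_rot: [2.097, 2.339, -0.0]
force: [0.1, -0.3, -1.1]
width: 0.176
gripper_force: 12.0
```

>>> arm_command --targets '[[[0, 0, 0.0015, 0, 0, 0], [0, 0, 0, 0, 0, 0]]]'

```text
clock: 20.9
position: [0.4755, 0.0646, 0.1283]
ee_rot: [2.097, 2.339, 0.0]
force: [-0.3, -0.4, 0.7]
width: 0.171
gripper_force: 12.0
```

>>> arm_command --targets '[[[0, 0, 0.001, 0, 0, 0], [0, 0, 0, 0, 0, 0]]]'

```text
clock: 21.15
position: [0.4759, 0.0647, 0.1279]
ee_rot: [2.097, 2.339, 0.002]
force: [-2.7, -0.9, 12.7]
width: 0.172
gripper_force: 12.0
```

>>> arm_command --targets '[[[0, 0, -0.0008, 0, 0, 0], [0, 0, 0, 0, 0, 0], [0, 0, 0, 0, 0, 0], [0, 0, -0.04, 0, 0, 0], [0, 0, -0.04, 0, 0, 0], [0, 0, 0, 0, 0, 0]]]' --jaw 0.05

```text
clock: 21.9
position: [0.4771, 0.0648, 0.2102]
ee_rot: [2.096, 2.338, 0.007]
force: [0.3, 0.4, -0.2]
width: 0.546
gripper_force: 0.0
```

```bash
python3 - <<'E'
from rail import *
from tops import *
from cell import arm
print(arm.observe()["position"])
d=arm.get_image("top"); np.savez("top3.npz",**d)
s=None
for n,c,r in(("s2",(.546,-.3643),.02),("s3",(.501,-.303),.02),("A",(.428,-.286),.035),("B",(.42,-.357),.035)):
    k,p=spin(d,c,rr=r);print(n,k,p)
    if n=="s3": s=p[:2]+[.0015,.0006]
print("placed",spin(d,(.475,.0645)))
plan([(*s,.21,40)])
E
```

```text
[0.47705536 0.0647828  0.21022741]
s2 43 [ 0.5457 -0.3633  0.1446]
s3 43 [ 0.5011 -0.3016  0.1447]
A 240 [ 0.428 -0.286  0.145]
B 244 [ 0.4198 -0.357   0.1451]
placed (0, array([nan, nan, nan]))
at [0.476  0.0649 0.2088] yaw 6.27 tilt 0.14
[[[-0.0524,-0.0019,-0.0002,0.0024,-0.0007,-0.0841],[-0.052,-0.0064,-0.0002,0,0,-0.0841],[-0.0513,-0.0106,-0.0002,0,0,-0.0841],[-0.0503,-0.015,-0.0002,0,0,-0.0841],[-0.0488,-0.0191,-0.0001,0,0,-0.0841],[-0.047,-0.0232,-0.0002,0,0,-0.0841],[-0.0449,-0.027,-0.0002,0,0,-0.0841]]]tops.py:4: RuntimeWarning: Mean of empty slice.
  p=top(W,m,zc,tol); return len(p),p.mean(0).round(4)
  ret = um.true_divide(
```

>>> arm_command --targets '[[[-0.0524, -0.002, 0, 0.0024, 0, -0.084], [-0.052, -0.0064, 0, 0, 0, -0.084], [-0.0513, -0.0106, 0, 0, 0, -0.084], [-0.0503, -0.015, 0, 0, 0, -0.084], [-0.0488, -0.0191, 0, 0, 0, -0.084], [-0.047, -0.0232, 0, 0, 0, -0.084], [-0.045, -0.027, 0, 0, 0, -0.084], [0, 0, 0, 0, 0, 0], [0, 0, 0, 0, 0, 0]]]' --newtons 6

```text
clock: 23.08
position: [0.501, -0.3009, 0.2067]
ee_rot: [-1.329, -2.842, 0.002]
force: [0.3, 1.2, -0.3]
width: 0.546
gripper_force: 0.0
```

```bash
python3 - <<'E'
from rail import *
plan([(.5026,-.301,.129,40,.042)])
E
```

```text
at [ 0.501  -0.3009  0.2067] yaw 39.86 tilt 0.25
[[[-0.0007,0.0007,0.0388,-0.0027,-0.0034,-0.0013],[-0.0006,0.0006,0.0389,0,0,-0.0012]]]
```

>>> arm_command --targets '[[[-0.0007, 0.0007, 0.039, -0.0027, -0.0034, -0.001], [-0.0006, 0.0006, 0.039, 0, 0, -0.001], [0, 0, 0, 0, 0, 0], [0, 0, 0, 0, 0, 0]]]'

```text
clock: 23.58
position: [0.5041, -0.3011, 0.1311]
ee_rot: [1.324, 2.846, -0.0]
force: [-0.6, 0.4, 0.9]
width: 0.545
gripper_force: 0.0
```

>>> arm_command --targets '[[[0, 0, 0, 0, 0, 0], [0, 0, 0, 0, 0, 0], [0, 0, 0, 0, 0, 0], [0, 0, 0, 0, 0, 0], [0, 0, 0, 0, 0, 0]]]' --jaw 0.01

```text
clock: 24.2
position: [0.5036, -0.3018, 0.1303]
ee_rot: [1.325, 2.845, -0.001]
force: [-0.1, -0.1, 2.8]
width: 0.171
gripper_force: 6.0
```

>>> arm_command --targets '[[[0, 0, 0, 0, 0, 0], [0, 0, 0, 0, 0, 0], [0, 0, 0, 0, 0, 0.174], [0, 0, 0, 0, 0, 0.174], [0, 0, 0, 0, 0, 0.174], [0, 0, 0, 0, 0, 0.174], [0, 0, 0, 0, 0, 0.174]]]' --jaw 0.05

```text
clock: 25.08
position: [0.5034, -0.3016, 0.1301]
ee_rot: [2.407, 2.015, 0.001]
force: [1.1, 0.6, -1.5]
width: 0.545
gripper_force: 0.0
```

>>> arm_command --targets '[[[0, 0, 0, 0, 0, 0.174], [0, 0, 0, 0, 0, 0.174], [0, 0, 0, 0, 0, 0.174], [0, 0, 0, 0, 0, 0.174], [0, 0, 0, 0, 0, 0], [0, 0, 0, 0, 0, 0]]]'

```text
clock: 25.82
position: [0.5034, -0.3017, 0.1301]
ee_rot: [2.945, 1.088, 0.002]
force: [0.2, -0.3, -0.3]
width: 0.544
gripper_force: 0.0
```

>>> arm_command --targets '[[[0, 0, 0, 0, 0, 0], [0, 0, 0, 0, 0, 0], [0, 0, 0, 0, 0, 0], [0, 0, 0, 0, 0, 0], [0, 0, 0, 0, 0, 0], [0, 0, 0, 0, 0, 0]]]' --jaw 0.008 --newtons 12

```text
clock: 26.58
position: [0.5034, -0.3017, 0.1301]
ee_rot: [2.947, 1.082, 0.002]
force: [0.0, -0.5, -0.2]
width: 0.172
gripper_force: 12.0
```

```bash
sed -i 's/.4826,.0008/.4824,.0016/' rail.py; python3 - <<'E'
from rail import *
h=hole(.021); plan([(.502,-.3,.205,-50,.04),(.48,-.2,.205,-20),(*h,.205,RY),(*h,.164,RY)])
E
```

```text
at [ 0.5034 -0.3017  0.1301] yaw -49.68 tilt 0.14
[[[0,-0.001,-0.0375,0.0024,-0.0006,0.0028],[0,-0.0011,-0.0374,0,0,0.0028],[0.0119,-0.0227,0,0,0,-0.1309],[0.0147,-0.0209,0,0,0,-0.1309],[0.0173,-0.0189,0,0,0,-0.1309],[0.0197,-0.0164,0,0,0,-0.1309],[0.0523,-0.019,0,0,0,-0.1139],[0.0541,-0.0129,0,0,0,-0.1139],[0.0552,-0.0067,0,0,0,-0.1138],[0.0556,-0.0004,0,0,0,-0.1139]]]
[[[0,0,0.041,0,0,0]]]
```

>>> arm_command --targets '[[[0, -0.001, -0.0375, 0.0024, 0, 0.003], [0, -0.001, -0.0375, 0, 0, 0.003], [0.0119, -0.0227, 0, 0, 0, -0.131], [0.0147, -0.0209, 0, 0, 0, -0.131], [0.0173, -0.0189, 0, 0, 0, -0.131], [0.0197, -0.0164, 0, 0, 0, -0.131], [0.0523, -0.019, 0, 0, 0, -0.114], [0.0541, -0.0129, 0, 0, 0, -0.114], [0.0552, -0.0067, 0, 0, 0, -0.114], [0.0556, 0, 0, 0, 0, -0.114]]]'

```text
clock: 27.82
position: [0.4804, 0.0242, 0.2054]
ee_rot: [2.095, 2.341, 0.002]
force: [0.6, -0.1, -0.8]
width: 0.171
gripper_force: 12.0
```

>>> arm_command --targets '[[[0, 0, 0.02, 0, 0, 0], [0, 0, 0.014, 0, 0, 0], [0, 0, 0, 0, 0, 0], [0, 0, 0, 0, 0, 0]]]'

```text
clock: 28.32
position: [0.4809, 0.0212, 0.1716]
ee_rot: [2.102, 2.334, 0.001]
force: [-0.3, 0.1, -0.2]
width: 0.168
gripper_force: 12.0
```

```bash
python3 - <<'E'
from rail import *
h=hole(.021); print(h); plan([(*h,.164,RY)])
E
```

```text
[0.48016773 0.02248102]
at [0.4809 0.0212 0.1716] yaw 5.99 tilt 0.05
[[[0.0013,-0.0006,0.0076,0.0008,0,-0.0019]]]
```

>>> arm_command --targets '[[[0.0013, -0.0006, 0.0076, 0.0008, 0, -0.002], [0, 0, 0, 0, 0, 0]]]'

```text
clock: 28.58
position: [0.4796, 0.0235, 0.1633]
ee_rot: [-2.097, -2.338, 0.001]
force: [0.6, 0.7, 0.3]
width: 0.173
gripper_force: 12.0
```

>>> arm_command --targets '[[[0, 0, 0.006, 0, 0, 0], [0, 0, 0.005, 0, 0, 0], [0, 0, 0, 0, 0, 0]]]'

```text
clock: 28.95
position: [0.4798, 0.0236, 0.1523]
ee_rot: [-2.097, -2.339, 0.001]
force: [1.2, -0.0, -1.3]
width: 0.173
gripper_force: 12.0
```

>>> arm_command --targets '[[[0, 0, 0.004, 0, 0, 0], [0, 0, 0, 0, 0, 0]]]'

```text
clock: 29.2
position: [0.4799, 0.0236, 0.1484]
ee_rot: [-2.097, -2.339, 0.0]
force: [0.4, 0.1, 0.6]
width: 0.17
gripper_force: 12.0
```

>>> arm_command --targets '[[[0, 0, 0.006, 0, 0, 0], [0, 0, 0.006, 0, 0, 0], [0, 0, 0, 0, 0, 0]]]'

```text
clock: 29.58
position: [0.4798, 0.0236, 0.1362]
ee_rot: [-2.097, -2.339, 0.001]
force: [0.3, 0.7, -0.7]
width: 0.17
gripper_force: 12.0
```

>>> arm_command --targets '[[[0, 0, 0.005, 0, 0, 0], [0, 0, 0.002, 0, 0, 0], [0, 0, 0, 0, 0, 0]]]'

```text
clock: 29.95
position: [0.4798, 0.0236, 0.1295]
ee_rot: [-2.097, -2.339, 0.0]
force: [-0.3, -0.5, 0.4]
width: 0.17
gripper_force: 12.0
```

>>> arm_command --targets '[[[0, 0, 0.0015, 0, 0, 0], [0, 0, 0, 0, 0, 0]]]'

```text
clock: 30.2
position: [0.4801, 0.0235, 0.1287]
ee_rot: [-2.097, -2.338, -0.001]
force: [-1.4, -0.3, 10.2]
width: 0.17
gripper_force: 12.0
```

>>> arm_command --targets '[[[0, 0, -0.0008, 0, 0, 0], [0, 0, 0, 0, 0, 0], [0, 0, 0, 0, 0, 0], [0, 0, -0.04, 0, 0, 0], [0, 0, -0.04, 0, 0, 0], [0, 0, 0, 0, 0, 0]]]' --jaw 0.05 --newtons 6

```text
clock: 30.95
position: [0.4816, 0.0236, 0.2112]
ee_rot: [2.096, 2.338, 0.006]
force: [0.2, 0.2, -0.2]
width: 0.547
gripper_force: 0.0
```

```bash
python3 - <<'E'
from rail import *
plan([(.5472,-.3629,.21,40)])
E
```

```text
at [0.4816 0.0236 0.2112] yaw 6.26 tilt 0.25
[[[-0.0559,0.0033,0.0001,0.0042,-0.001,-0.0841],[-0.056,-0.0014,0.0002,0,0,-0.0842],[-0.0557,-0.0061,0.0001,0,0,-0.0841],[-0.0549,-0.0108,0.0002,0,0,-0.0841],[-0.0539,-0.0153,0.0002,0,0,-0.0842],[-0.0524,-0.0198,0.0002,0,0,-0.0841],[-0.0505,-0.0241,0.0001,0,0,-0.0842]]]
```

>>> arm_command --targets '[[[-0.0559, 0.0033, 0, 0.004, -0.001, -0.084], [-0.056, -0.0014, 0, 0, 0, -0.084], [-0.0557, -0.0061, 0, 0, 0, -0.084], [-0.055, -0.0108, 0, 0, 0, -0.084], [-0.054, -0.0153, 0, 0, 0, -0.084], [-0.0524, -0.0198, 0, 0, 0, -0.084], [-0.0505, -0.0241, 0, 0, 0, -0.084], [0, 0, 0, 0, 0, 0], [0, 0, 0, 0, 0, 0]]]'

```text
clock: 32.08
position: [0.545, -0.3627, 0.2078]
ee_rot: [-1.329, -2.841, 0.003]
force: [-0.2, 1.0, -0.5]
width: 0.548
gripper_force: 0.0
```

```bash
python3 - <<'E'
from rail import *
from cell import arm
print(arm.observe()["joints"].round(2))
plan([(.5472,-.3629,.129,40,.042)])
E
```

```text
[ 0.04  0.6   0.75  1.58 -0.43  1.14  1.58]
at [ 0.545  -0.3627  0.2078] yaw 39.87 tilt 0.31
[[[-0.0009,0.0009,0.0394,-0.004,-0.0037,-0.0011],[-0.0008,0.0008,0.0394,0,0,-0.0011]]]
```

>>> arm_command --targets '[[[-0.0009, 0.0007, 0.039, -0.003, -0.0035, -0.001], [-0.0008, 0.0006, 0.039, 0, 0, -0.001], [0, 0, 0, 0, 0, 0], [0, 0, 0, 0, 0, 0]]]'

```text
clock: 32.58
position: [0.5482, -0.3631, 0.1324]
ee_rot: [1.324, 2.847, -0.003]
force: [0.1, -0.2, 0.6]
width: 0.547
gripper_force: 0.0
```

>>> arm_command --targets '[[[0, 0, 0, 0, 0, 0], [0, 0, 0, 0, 0, 0], [0, 0, 0, 0, 0, 0], [0, 0, 0, 0, 0, 0], [0, 0, 0, 0, 0, 0]]]' --jaw 0.01

```text
clock: 33.2
position: [0.5475, -0.3638, 0.1313]
ee_rot: [1.326, 2.846, -0.003]
force: [0.4, -0.2, 0.8]
width: 0.169
gripper_force: 6.0
```

>>> arm_command --targets '[[[0, 0, 0, 0, 0, 0], [0, 0, 0, 0, 0, 0], [0, 0, 0, 0, 0, 0.174], [0, 0, 0, 0, 0, 0.174], [0, 0, 0, 0, 0, 0.174], [0, 0, 0, 0, 0, 0.174], [0, 0, 0, 0, 0, 0.174]]]' --jaw 0.05

```text
clock: 34.08
position: [0.5474, -0.3636, 0.131]
ee_rot: [2.407, 2.016, -0.001]
force: [0.4, 0.7, -0.9]
width: 0.542
gripper_force: 0.0
```

>>> arm_command --targets '[[[0, 0, 0, 0, 0, 0.174], [0, 0, 0, 0, 0, 0.174], [0, 0, 0, 0, 0, 0.174], [0, 0, 0, 0, 0, 0.174], [0, 0, 0, 0, 0, 0], [0, 0, 0, 0, 0, 0]]]'

```text
clock: 34.83
position: [0.5474, -0.3636, 0.131]
ee_rot: [2.945, 1.088, -0.001]
force: [-0.2, 0.7, 0.2]
width: 0.543
gripper_force: 0.0
```

>>> arm_command --targets '[[[0, 0, 0, 0, 0, 0], [0, 0, 0, 0, 0, 0], [0, 0, 0, 0, 0, 0], [0, 0, 0, 0, 0, 0], [0, 0, 0, 0, 0, 0], [0, 0, 0, 0, 0, 0]]]' --jaw 0.008 --newtons 12

```text
clock: 35.58
position: [0.5474, -0.3637, 0.1311]
ee_rot: [2.947, 1.082, -0.0]
force: [0.8, 0.4, 0.1]
width: 0.174
gripper_force: 12.0
```

```bash
python3 - <<'E'
from rail import *
h=hole(-.021); plan([(.5465,-.3635,.205,-50,.04),(.5,-.23,.205,-20),(*h,.205,RY),(*h,.17,RY)])
E
```

```text
at [ 0.5474 -0.3637  0.1311] yaw -49.68 tilt 0.12
[[[-0.0003,-0.0003,-0.0369,0.0019,0.001,0.0028],[-0.0003,-0.0003,-0.037,0,0,0.0028],[0.0126,-0.0331,0,0,0,-0.1309],[0.0167,-0.0311,0,0,0,-0.1309],[0.0207,-0.0287,0,0,0,-0.1309],[0.0242,-0.0257,0,0,0,-0.1309],[0.0482,-0.0216,0,0,0,-0.1139],[0.0503,-0.016,0,0,0,-0.1139],[0.0519,-0.0102,0,0,0,-0.1138],[0.0526,-0.0042,0,0,0,-0.1139]]]
[[[0,0,0.035,0,0,0]]]
```

>>> arm_command --targets '[[[0, 0, -0.037, 0.002, 0.001, 0.003], [0, 0, -0.037, 0, 0, 0.003], [0.0126, -0.0331, 0, 0, 0, -0.131], [0.0167, -0.0311, 0, 0, 0, -0.131], [0.0207, -0.0287, 0, 0, 0, -0.131], [0.0242, -0.0257, 0, 0, 0, -0.131], [0.0482, -0.0216, 0, 0, 0, -0.114], [0.0503, -0.016, 0, 0, 0, -0.114], [0.0519, -0.0102, 0, 0, 0, -0.114], [0.0526, -0.0042, 0, 0, 0, -0.114]]]'

```text
clock: 36.83
position: [0.4852, -0.0177, 0.2053]
ee_rot: [-2.095, -2.341, -0.001]
force: [1.5, 0.9, -0.4]
width: 0.17
gripper_force: 12.0
```

>>> arm_command --targets '[[[0, 0, 0.02, 0, 0, 0], [0, 0, 0.014, 0, 0, 0], [0, 0, 0, 0, 0, 0], [0, 0, 0, 0, 0, 0]]]'

```text
clock: 37.33
position: [0.4857, -0.0206, 0.1716]
ee_rot: [2.102, 2.334, 0.0]
force: [-1.2, -0.0, -0.3]
width: 0.17
gripper_force: 12.0
```

```bash
python3 - <<'E'
from rail import *
h=hole(-.021); print(h); plan([(*h,.164,RY)])
E
```

```text
[ 0.48463227 -0.01928102]
at [ 0.4857 -0.0206  0.1716] yaw 5.99 tilt 0.03
[[[0.0015,-0.001,0.0076,0.0003,0.0003,-0.002]]]
```

>>> arm_command --targets '[[[0.0012, -0.0008, 0.0076, 0, 0, -0.002], [0, 0, 0, 0, 0, 0]]]'

```text
clock: 37.58
position: [0.4843, -0.0184, 0.1632]
ee_rot: [-2.097, -2.338, 0.0]
force: [-0.2, 0.6, -0.3]
width: 0.171
gripper_force: 12.0
```

>>> arm_command --targets '[[[0, 0, 0.006, 0, 0, 0], [0, 0, 0.005, 0, 0, 0], [0, 0, 0, 0, 0, 0]]]'

```text
clock: 37.95
position: [0.4844, -0.0183, 0.1522]
ee_rot: [-2.097, -2.339, 0.001]
force: [0.4, -0.6, -0.5]
width: 0.173
gripper_force: 12.0
```

>>> arm_command --targets '[[[0, 0, 0.004, 0, 0, 0], [0, 0, 0, 0, 0, 0]]]'

```text
clock: 38.2
position: [0.4845, -0.0182, 0.1483]
ee_rot: [-2.097, -2.339, 0.0]
force: [-0.2, -0.8, 0.5]
width: 0.169
gripper_force: 12.0
```

>>> arm_command --targets '[[[0, 0, 0.006, 0, 0, 0], [0, 0, 0.006, 0, 0, 0], [0, 0, 0, 0, 0, 0]]]'

```text
clock: 38.58
position: [0.4844, -0.0183, 0.1361]
ee_rot: [-2.097, -2.339, 0.001]
force: [0.1, -0.7, -0.7]
width: 0.171
gripper_force: 12.0
```

>>> arm_command --targets '[[[0, 0, 0.004, 0, 0, 0], [0, 0, 0.002, 0, 0, 0], [0, 0, 0, 0, 0, 0]]]'

```text
clock: 38.95
position: [0.4845, -0.0183, 0.1304]
ee_rot: [-2.097, -2.339, 0.0]
force: [0.2, -0.6, -0.6]
width: 0.17
gripper_force: 12.0
```

>>> arm_command --targets '[[[0, 0, 0.0012, 0, 0, 0], [0, 0, 0, 0, 0, 0]]]'

```text
clock: 39.2
position: [0.4849, -0.0184, 0.1299]
ee_rot: [-2.097, -2.339, -0.001]
force: [-1.7, 1.4, 8.8]
width: 0.17
gripper_force: 12.0
```

>>> arm_command --targets '[[[0, 0, -0.0005, 0, 0, 0], [0, 0, 0, 0, 0, 0], [0, 0, 0, 0, 0, 0], [0, 0, -0.04, 0, 0, 0], [0, 0, -0.04, 0, 0, 0], [0, 0, 0, 0, 0, 0]]]' --jaw 0.05 --newtons 20

```text
clock: 39.95
position: [0.4862, -0.0185, 0.2121]
ee_rot: [2.095, 2.337, 0.005]
force: [-0.6, 0.3, 0.2]
width: 0.545
gripper_force: 0.0
```

```bash
python3 - <<'E'
from rail import *
from m import *
from cell import arm
d=arm.get_image("top"); np.savez("top4.npz",**d); W=cloud(d); z=W[...,2]
for n,(c,rr) in dict(A=((.428,-.286),.032),B=((.42,-.357),.034)).items():
    m=(np.hypot(W[...,0]-c[0],W[...,1]-c[1])<rr)&(abs(z-.145)<.004)
    p=W[m][:,:2]; r=cv2.minAreaRect((p*1000).astype(np.float32)); w,V=np.linalg.eigh(np.cov(p.T))
    print(n,len(p),p.mean(0).round(4),np.degrees(np.arctan2(V[1,1],V[0,1])).round(1),np.round(r[0],1),np.round(r[1],1),round(r[2],1))
plan([(.45,-.15,.225,-5),(.4295,-.2854,.205,-10.6)])
E
```

```text
A 240 [ 0.4281 -0.286 ] 79.8 [ 428.1 -286.2] [40.8 26.9] 81.5
B 245 [ 0.4198 -0.3571] 138.9 [ 420.4 -357.8] [27.7 41.2] 51.5
at [ 0.4853 -0.018   0.2107] yaw 6.27 tilt 0.13
[[[-0.0424,-0.0165,-0.0048,0.0021,-0.0008,0.0656],[-0.0435,-0.0137,-0.0048,0,0,0.0656],[-0.0442,-0.0108,-0.0048,0,0,0.0656],[-0.0456,-0.0029,0.0067,0,0,0.0326],[-0.0456,-0.0014,0.0066,0,0,0.0325],[-0.0456,0.0001,0.0067,0,0,0.0326]]]
```

>>> arm_command --targets '[[[-0.0424, -0.0165, -0.005, 0.002, -0.001, 0.0656], [-0.0435, -0.0137, -0.005, 0, 0, 0.0656], [-0.0442, -0.0108, -0.005, 0, 0, 0.0656], [-0.0456, -0.0029, 0.0067, 0, 0, 0.0326], [-0.0456, -0.0014, 0.0067, 0, 0, 0.0326], [-0.0456, 0, 0.0067, 0, 0, 0.0326], [0, 0, 0, 0, 0, -0.175], [0, 0, 0, 0, 0, -0.175], [0, 0, 0, 0, 0, -0.175], [0, 0, 0, 0, 0, -0.175]]]' --newtons 8

```text
clock: 41.25
position: [0.4279, -0.285, 0.2039]
ee_rot: [-1.574, -2.715, 0.003]
force: [-1.1, 0.8, -0.4]
width: 0.541
gripper_force: 0.0
```

>>> arm_command --targets '[[[0, 0, 0, 0, 0, -0.175], [0, 0, 0, 0, 0, -0.175], [0, 0, 0, 0, 0, -0.175], [0, 0, 0, 0, 0, -0.175], [0, 0, 0, 0, 0, -0.17], [0, 0, 0, 0, 0, 0], [0, 0, 0, 0, 0, 0]]]'

```text
clock: 42.12
position: [0.4282, -0.2854, 0.2045]
ee_rot: [-0.298, -3.124, 0.001]
force: [0.0, 1.1, -0.2]
width: 0.542
gripper_force: 0.0
```

```bash
python3 - <<'E'
from rail import *
from cell import arm
print(arm.observe()["joints"].round(2))
plan([(.4295,-.2854,.118,79.8,.045)])
E
```

```text
[-0.03  0.34  0.68  1.93 -0.25  0.96  2.14]
at [ 0.4282 -0.2854  0.2045] yaw 79.09 tilt 0.17
[[[-0.0008,0.0002,0.0432,-0.001,-0.0028,-0.0062],[-0.0006,0.0001,0.0433,0,0,-0.0062]]]
```

>>> arm_command --targets '[[[-0.0008, 0, 0.043, -0.001, -0.0028, -0.006], [-0.0006, 0, 0.043, 0, 0, -0.006], [0, 0, 0, 0, 0, 0], [0, 0, 0, 0, 0, 0]]]'

```text
clock: 42.62
position: [0.4302, -0.2864, 0.1201]
ee_rot: [0.276, 3.128, -0.002]
force: [0.5, 0.1, 0.4]
width: 0.545
gripper_force: 0.0
```

>>> arm_command --targets '[[[0, 0, 0, 0, 0, 0], [0, 0, 0, 0, 0, 0], [0, 0, 0, 0, 0, 0], [0, 0, 0, 0, 0, 0]]]' --jaw 0.03

```text
clock: 43.12
position: [0.4308, -0.2863, 0.1204]
ee_rot: [0.273, 3.126, -0.002]
force: [0.2, 1.1, 7.4]
width: 0.441
gripper_force: 7.8
```

>>> arm_command --targets '[[[0, 0, 0, 0, 0, 0], [0, 0, 0, 0, 0, 0], [0, 0, -0.04, 0, 0, 0], [0, 0, -0.04, 0, 0, 0], [0, 0, 0, 0, 0, 0.175], [0, 0, 0, 0, 0, 0.175], [0, 0, 0, 0, 0, 0.175], [0, 0, 0, 0, 0, 0.175], [0, 0, 0, 0, 0, 0.175]]]' --jaw 0.05

```text
clock: 44.25
position: [0.4296, -0.2857, 0.1991]
ee_rot: [1.581, 2.714, 0.0]
force: [0.1, 0.1, 0.3]
width: 0.543
gripper_force: 0.0
```

>>> arm_command --targets '[[[0, 0, 0, 0, 0, 0.175], [0, 0, 0, 0, 0, 0.175], [0, 0, 0, 0, 0, 0.175], [0, 0, 0, 0, 0, 0.171], [0, 0, 0, 0, 0, 0], [0, 0, 0, 0, 0, 0]]]'

```text
clock: 45.0
position: [0.4297, -0.2858, 0.199]
ee_rot: [2.402, 2.023, 0.0]
force: [-0.1, -0.3, 0.6]
width: 0.541
gripper_force: 0.0
```

```bash
python3 - <<'E'
from rail import *
from cell import arm
print(arm.observe()["joints"].round(2))
plan([(.4295,-.2854,.118,-10.2,.045)])
E
```

```text
[-0.3   0.48  1.11  1.95 -0.5   1.02  0.87]
at [ 0.4297 -0.2858  0.199 ] yaw -9.79 tilt 0.05
[[[0.0002,-0.0002,0.0405,0.0008,0.0004,0.0036],[0.0002,-0.0001,0.0405,0,0,0.0035]]]
```

>>> arm_command --targets '[[[0, -0.0002, 0.0405, 0.0008, 0, 0.0036], [-0.0002, 0, 0.0405, 0, 0, 0.0035], [0, 0, 0, 0, 0, 0], [0, 0, 0, 0, 0, 0]]]'

```text
clock: 45.5
position: [0.4299, -0.2868, 0.1193]
ee_rot: [2.412, 2.01, 0.0]
force: [0.9, -0.2, 0.7]
width: 0.545
gripper_force: 0.0
```

>>> arm_command --targets '[[[0, 0, 0, 0, 0, 0], [0, 0, 0, 0, 0, 0], [0, 0, 0, 0, 0, 0], [0, 0, 0, 0, 0, 0], [0, 0, 0, 0, 0, 0]]]' --jaw 0.02 --newtons 25

```text
clock: 46.12
position: [0.43, -0.2862, 0.1187]
ee_rot: [2.413, 2.01, 0.001]
force: [0.4, 1.2, 7.3]
width: 0.305
gripper_force: 24.4
```

```bash
python3 - <<'E'
from rail import *
from cell import arm
print(arm.observe()["joints"].round(2))
h=hole(.112); print(h); plan([(.429,-.2858,.205,-10,.045),(.40,-.15,.215,0),(.40,.0,.215,RY),(.43,.1,.215,RY),(*h,.215,RY)])
E
```

```text
[-0.2   0.58  0.98  2.03 -0.64  0.87  0.97]
[0.47049454 0.11296543]
at [ 0.43   -0.2862  0.1187] yaw -10.4 tilt 0.08
[[[0.0001,-0.0005,-0.0431,0.0013,0.0002,-0.0035],[0.0001,-0.0005,-0.0432,0,0,-0.0035],[0.0429,-0.0174,-0.0033,0,0,-0.0582],[0.0438,-0.0149,-0.0034,0,0,-0.0581],[0.0446,-0.0123,-0.0033,0,0,-0.0582],[0.05,0,0,0,0,-0.0355],[0.05,0.0018,0,0,0,-0.0355],[0.0499,0.0036,0,0,0,-0.0355],[0.0481,0.0202,0,0,0,0],[0.0481,0.0202,0,0,0,0]]]
[[[0.0086,0.0417,0,0,0,0]]]
```

>>> arm_command --targets '[[[0, -0.0005, -0.043, 0.0013, 0, -0.0035], [0, -0.0005, -0.043, 0, 0, -0.0035], [0.0429, -0.0174, -0.0033, 0, 0, -0.058], [0.0438, -0.0149, -0.0033, 0, 0, -0.058], [0.0446, -0.0123, -0.0033, 0, 0, -0.058], [0.05, 0, 0, 0, 0, -0.0355], [0.05, 0.0018, 0, 0, 0, -0.0355], [0.05, 0.0036, 0, 0, 0, -0.0355], [0.0481, 0.0202, 0, 0, 0, 0], [0.0481, 0.0202, 0, 0, 0, 0]]]'

```text
clock: 47.38
position: [0.4298, 0.1021, 0.2141]
ee_rot: [-2.099, -2.335, -0.001]
force: [0.8, -0.3, 0.7]
width: 0.309
gripper_force: 24.4
```

>>> arm_command --targets '[[[0.0086, 0.0417, 0, 0, 0, 0], [0, 0, 0.025, 0, 0, 0], [0, 0, 0.02, 0, 0, 0], [0, 0, 0, 0, 0, 0], [0, 0, 0, 0, 0, 0]]]'

```text
clock: 48.0
position: [0.4706, 0.1128, 0.1695]
ee_rot: [-2.101, -2.335, 0.001]
force: [0.8, -0.1, -1.6]
width: 0.313
gripper_force: 24.4
```

```bash
python3 - <<'E'
from rail import *
from cell import arm
print(arm.observe()["joints"].round(2))
h=hole(.112); plan([(*h,.164,RY)])
d=arm.get_image("scene"); c=proj(d,[[*h,.06]])[0].astype(int); print(c)
crop(d,c[0]-60,c[0]+40,c[1]-50,c[1]+25,8,"pics/hovp.png")
E
```

```text
[-1.11  0.44  1.04  2.06 -0.48  0.91  0.3 ]
at [0.4706 0.1128 0.1695] yaw 6.03 tilt 0.03
[[[0.0002,-0.0001,0.0055,-0.0005,-0.0001,-0.0012]]]
[392 197]
```

View pics/hovp.png

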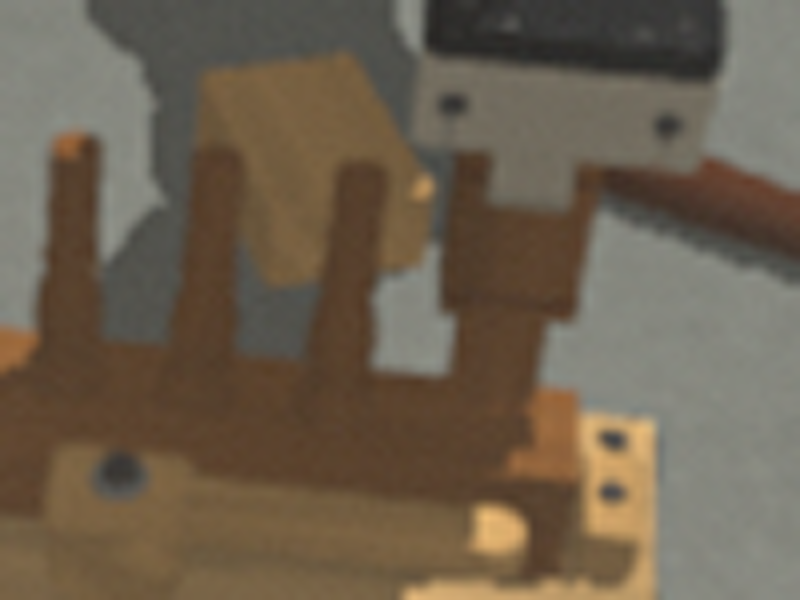

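The post is above the mortise, its tenon at about (500,385), and the three spindles are seated. Descending.

>>> arm_command --targets '[[[0.0006, -0.0003, 0.0055, 0, 0, -0.001], [0, 0, 0, 0, 0, 0]]]'

```text
clock: 48.3
position: [0.4698, 0.1138, 0.1633]
ee_rot: [-2.099, -2.336, 0.001]
force: [0.5, -0.5, -1.2]
width: 0.311
gripper_force: 24.4
```

>>> arm_command --targets '[[[0, 0, 0.006, 0, 0, 0], [0, 0, 0.004, 0, 0, 0], [0, 0, 0, 0, 0, 0]]]'

```text
clock: 48.68
position: [0.4701, 0.1135, 0.1531]
ee_rot: [-2.1, -2.336, 0.002]
force: [0.9, 0.7, -2.0]
width: 0.31
gripper_force: 24.3
```

>>> arm_command --targets '[[[0, 0, 0.003, 0, 0, 0], [0, 0, 0, 0, 0, 0]]]'

```text
clock: 48.92
position: [0.4701, 0.1135, 0.1503]
ee_rot: [-2.1, -2.336, 0.001]
force: [1.7, 0.5, -1.8]
width: 0.311
gripper_force: 24.3
```

In the mortise with no resistance. Continuing down.

>>> arm_command --targets '[[[0, 0, 0.006, 0, 0, 0], [0, 0, 0.006, 0, 0, 0], [0, 0, 0, 0, 0, 0]]]'

```text
clock: 49.3
position: [0.4701, 0.1135, 0.1379]
ee_rot: [-2.1, -2.336, 0.002]
force: [2.5, -0.3, -1.3]
width: 0.311
gripper_force: 24.3
```

>>> arm_command --targets '[[[0, 0, 0.006, 0, 0, 0], [0, 0, 0.006, 0, 0, 0], [0, 0, 0, 0, 0, 0]]]'

```text
clock: 49.68
position: [0.4701, 0.1135, 0.126]
ee_rot: [-2.1, -2.336, 0.002]
force: [3.6, 0.6, -3.2]
width: 0.31
gripper_force: 24.3
```

>>> arm_command --targets '[[[0, 0, 0.005, 0, 0, 0], [0, 0, 0.002, 0, 0, 0], [0, 0, 0, 0, 0, 0]]]'

```text
clock: 50.05
position: [0.47, 0.1135, 0.1192]
ee_rot: [-2.1, -2.336, 0.001]
force: [3.7, 0.4, -2.2]
width: 0.306
gripper_force: 24.3
```

>>> arm_command --targets '[[[0, 0, 0.0012, 0, 0, 0], [0, 0, 0, 0, 0, 0]]]'

```text
clock: 50.3
position: [0.4701, 0.1135, 0.1182]
ee_rot: [-2.099, -2.336, 0.001]
force: [2.5, -0.3, -0.8]
width: 0.31
gripper_force: 24.3
```

>>> arm_command --targets '[[[0, 0.0004, 0.001, 0, 0, 0], [0, 0, 0, 0, 0, 0]]]'

```text
clock: 50.55
position: [0.4703, 0.1136, 0.1177]
ee_rot: [-2.099, -2.336, 0.001]
force: [-1.2, 0.5, 11.1]
width: 0.31
gripper_force: 24.4
```

>>> arm_command --targets '[[[0, 0, 0.0006, 0, 0, 0], [0, 0, 0, 0, 0, 0]]]'

```text
clock: 50.8
position: [0.4703, 0.1137, 0.1176]
ee_rot: [-2.098, -2.335, -0.0]
force: [-4.2, 0.5, 23.2]
width: 0.309
gripper_force: 24.5
```

>>> arm_command --targets '[[[0, 0, -0.0015, 0, 0, 0], [0, 0, 0, 0, 0, 0], [0, 0, 0, 0, 0, 0], [0, 0, -0.04, 0, 0, 0], [0, 0, -0.045, 0, 0, 0], [0, 0, 0, 0, 0, 0]]]' --jaw 0.055 --newtons 8

```text
clock: 51.55
position: [0.4719, 0.1137, 0.2053]
ee_rot: [2.099, 2.336, 0.005]
force: [-0.1, 0.1, 0.5]
width: 0.593
gripper_force: 0.0
```

```bash
sed -i 's/.4824,.0016/.4822,.0021/' rail.py; python3 - <<'E'
from rail import *
from m import *
from cell import arm
print(arm.observe()["joints"].round(2))
d=arm.get_image("top"); np.savez("top5.npz",**d); W=cloud(d); z=W[...,2]
m=(np.hypot(W[...,0]-.42,W[...,1]+.357)<.034)&(abs(z-.145)<.004); print(W[m].mean(0))
plan([(.44,-.15,.21,-10),(.4213,-.3565,.205,-39.5)])
E
```

```text
[-1.16  0.39  1.09  2.02 -0.42  0.98  0.25]
[ 0.42005656 -0.3570313   0.14490211]
at [0.4709 0.114  0.2038] yaw 6.15 tilt 0.07
[[[-0.0518,-0.0118,-0.0013,0.0005,-0.0012,0.0564],[-0.0524,-0.0088,-0.0012,0,0,0.0564],[-0.0529,-0.0059,-0.0013,0,0,0.0564],[-0.0531,-0.0029,-0.0012,0,0,0.0564],[-0.0531,0.0001,-0.0012,0,0,0.0563],[-0.0517,0.0043,0.0012,0,0,0.1288],[-0.0506,0.011,0.0013,0,0,0.1287],[-0.0489,0.0174,0.0012,0,0,0.1287],[-0.0462,0.0234,0.0013,0,0,0.1287]]]
```

>>> arm_command --targets '[[[-0.0518, -0.0118, -0.001, 0, -0.001, 0.0564], [-0.0524, -0.0088, -0.001, 0, 0, 0.0564], [-0.0529, -0.0059, -0.001, 0, 0, 0.0564], [-0.0531, -0.0029, -0.001, 0, 0, 0.0564], [-0.0531, 0, -0.001, 0, 0, 0.0564], [-0.0517, 0.0043, 0.001, 0, 0, 0.129], [-0.0506, 0.011, 0.001, 0, 0, 0.129], [-0.0489, 0.0174, 0.001, 0, 0, 0.129], [-0.0462, 0.0234, 0.001, 0, 0, 0.129], [0, 0, 0, 0, 0, 0]]]'

```text
clock: 52.85
position: [0.4176, -0.3609, 0.2035]
ee_rot: [2.847, 1.325, -0.007]
force: [-0.3, 0.6, 0.9]
width: 0.599
gripper_force: 0.0
```

```bash
python3 - <<'E'
from rail import *
from cell import arm
print(arm.observe()["joints"].round(2))
plan([(.4215,-.3565,.118,-39.5,.045)])
E
```

```text
[-0.15  0.57  1.15  1.86 -0.58  1.1   0.53]
at [ 0.4176 -0.3609  0.2035] yaw -40.09 tilt 0.28
[[[0.0031,0.0001,0.0427,-0.0009,0.0047,-0.0051],[0.0029,0.0001,0.0427,0,0,-0.0051]]]
```

>>> arm_command --targets '[[[0.003, 0, 0.02, -0.001, 0.0047, -0.005], [0.0029, 0, 0.015, 0, 0, -0.005], [0, 0, 0, 0, 0, 0], [0, 0, 0, 0, 0, 0]]]'

```text
clock: 53.35
position: [0.4244, -0.3517, 0.1696]
ee_rot: [-2.835, -1.353, -0.005]
force: [1.0, -0.9, -0.5]
width: 0.601
gripper_force: 0.0
```

```bash
python3 - <<'E'
from rail import *
plan([(.4215,-.3565,.118,-39.5,.045)])
E
```

```text
at [ 0.4244 -0.3517  0.1696] yaw -38.97 tilt 0.19
[[[-0.0029,0.0004,0.0258,0.0008,-0.0032,0.0047],[-0.0027,0.0004,0.0258,0,0,0.0046]]]
```

>>> arm_command --targets '[[[-0.0055, 0.0008, 0.01, 0, -0.003, 0.009], [0, 0, 0.02, 0, 0, 0], [0, 0, 0.02, 0, 0, 0], [0, 0, 0, 0, 0, 0], [0, 0, 0, 0, 0, 0]]]'

```text
clock: 53.98
position: [0.4211, -0.3573, 0.1196]
ee_rot: [2.842, 1.338, 0.0]
force: [-0.0, -0.5, -0.3]
width: 0.599
gripper_force: 0.0
```

>>> arm_command --targets '[[[0, 0, 0, 0, 0, 0], [0, 0, 0, 0, 0, 0], [0, 0, 0, 0, 0, 0], [0, 0, 0, 0, 0, 0], [0, 0, 0, 0, 0, 0]]]' --jaw 0.03

```text
clock: 54.6
position: [0.4215, -0.3573, 0.12]
ee_rot: [2.841, 1.338, 0.002]
force: [-0.7, 0.9, 6.1]
width: 0.438
gripper_force: 7.9
```

>>> arm_command --targets '[[[0, 0, 0, 0, 0, 0], [0, 0, 0, 0, 0, 0], [0, 0, -0.04, 0, 0, 0], [0, 0, -0.04, 0, 0, 0], [0, 0, 0, 0, 0, -0.175], [0, 0, 0, 0, 0, -0.175], [0, 0, 0, 0, 0, -0.175], [0, 0, 0, 0, 0, -0.175], [0, 0, 0, 0, 0, -0.175]]]' --jaw 0.055

```text
clock: 55.72
position: [0.4211, -0.3569, 0.1995]
ee_rot: [2.0, 2.422, 0.0]
force: [-0.9, 1.0, 0.4]
width: 0.598
gripper_force: 0.0
```

>>> arm_command --targets '[[[0, 0, 0, 0, 0, -0.175], [0, 0, 0, 0, 0, -0.175], [0, 0, 0, 0, 0, -0.175], [0, 0, 0, 0, 0, -0.171], [0, 0, 0, 0, 0, 0], [0, 0, 0, 0, 0, 0], [0, 0, 0, 0, 0, 0]]]'

```text
clock: 56.6
position: [0.4212, -0.3569, 0.1995]
ee_rot: [1.066, 2.955, -0.0]
force: [-0.6, -0.0, -1.2]
width: 0.6
gripper_force: 0.0
```

```bash
python3 - <<'E'
from rail import *
from cell import arm
print(arm.observe()["joints"].round(2))
plan([(.4215,-.3565,.118,50.5,.045)])
E
```

```text
[ 0.1   0.41  0.69  1.85 -0.31  0.99  1.81]
at [ 0.4212 -0.3569  0.1995] yaw 50.34 tilt 0.04
[[[0.0001,0.0003,0.0407,0,0.0007,-0.0014],[0,0.0002,0.0408,0,0,-0.0014]]]
```

>>> arm_command --targets '[[[-0.0004, 0.0003, 0.0407, 0, 0, -0.0014], [0, 0, 0.0407, 0, 0, -0.0014], [0, 0, 0, 0, 0, 0], [0, 0, 0, 0, 0, 0]]]'

```text
clock: 57.1
position: [0.4222, -0.3577, 0.1194]
ee_rot: [1.059, 2.956, -0.001]
force: [0.6, -0.2, 0.1]
width: 0.599
gripper_force: 0.0
```

>>> arm_command --targets '[[[0, 0, 0, 0, 0, 0], [0, 0, 0, 0, 0, 0], [0, 0, 0, 0, 0, 0], [0, 0, 0, 0, 0, 0], [0, 0, 0, 0, 0, 0], [0, 0, 0, 0, 0, 0]]]' --jaw 0.02 --newtons 25

```text
clock: 57.85
position: [0.422, -0.3572, 0.1187]
ee_rot: [1.058, 2.956, -0.0]
force: [-0.9, 2.1, 6.1]
width: 0.307
gripper_force: 25.0
```

```bash
python3 - <<'E'
from rail import *
h=hole(-.112); print(h); plan([(.4215,-.357,.205,50.5,.045),(.45,-.22,.205,25),(*h,.205,RY)])
E
```

```text
[ 0.49410546 -0.10926543]
at [ 0.422  -0.3572  0.1187] yaw 50.62 tilt 0.09
[[[0.0002,-0.0001,-0.0432,0.0005,0.0015,0.001],[0.0003,-0.0001,-0.0431,0,0,0.0011],[0.0217,0.0413,0,0,0,0.1483],[0.0276,0.0376,0,0,0,0.1484],[0.0328,0.0332,-0.0001,0,0,0.1483],[0.0409,0.0434,0,0,0,0.165],[0.0474,0.036,0,0,0,0.1649]]]
```

>>> arm_command --targets '[[[0, 0, -0.043, 0, 0.0015, 0.001], [0, 0, -0.043, 0, 0, 0.001], [0.0217, 0.0413, 0, 0, 0, 0.1483], [0.0276, 0.0376, 0, 0, 0, 0.1483], [0.0328, 0.0332, 0, 0, 0, 0.1483], [0.0409, 0.0434, 0, 0, 0, 0.165], [0.0474, 0.036, 0, 0, 0, 0.165], [0, 0, 0, 0, 0, 0], [0, 0, 0, 0, 0, 0], [0, 0, 0, 0, 0, 0]]]'

```text
clock: 59.1
position: [0.4937, -0.1109, 0.2044]
ee_rot: [-2.102, -2.334, 0.0]
force: [-0.2, -0.5, -0.8]
width: 0.306
gripper_force: 25.0
```

```bash
python3 - <<'E'
from rail import *
from cell import arm
print(arm.observe()["joints"].round(2))
h=hole(-.112); plan([(*h,.164,RY)])
E
```

```text
[-0.57  0.37  0.91  1.96 -0.35  0.97  0.62]
at [ 0.4937 -0.1109  0.2044] yaw 6.0 tilt 0.02
[[[0.0016,0.0006,0.0404,-0.0003,-0.0003,-0.0018]]]
```

>>> arm_command --targets '[[[0.0012, 0.0006, 0.02, 0, 0, -0.002], [0, 0, 0.02, 0, 0, 0], [0, 0, 0, 0, 0, 0], [0, 0, 0, 0, 0, 0]]]'

```text
clock: 59.6
position: [0.4948, -0.1092, 0.165]
ee_rot: [2.1, 2.337, 0.001]
force: [-0.1, 0.7, -1.5]
width: 0.304
gripper_force: 25.0
```

>>> arm_command --targets '[[[0, 0, 0.006, 0, 0, 0], [0, 0, 0, 0, 0, 0], [0, 0, 0, 0, 0, 0]]]'

```text
clock: 59.98
position: [0.4949, -0.108, 0.1584]
ee_rot: [-2.097, -2.339, -0.0]
force: [-0.7, -0.3, -2.2]
width: 0.302
gripper_force: 25.0
```

>>> arm_command --targets '[[[0, 0, 0.003, 0, 0, 0], [0, 0, 0, 0, 0, 0]]]'

```text
clock: 60.22
position: [0.4947, -0.108, 0.1551]
ee_rot: [-2.097, -2.338, 0.0]
force: [0.2, 0.4, -1.5]
width: 0.305
gripper_force: 25.0
```

>>> arm_command --targets '[[[-0.0008, -0.0004, 0, 0, 0, 0], [0, 0, 0.003, 0, 0, 0], [0, 0, 0, 0, 0, 0]]]'

```text
clock: 60.6
position: [0.4943, -0.1088, 0.1521]
ee_rot: [-2.097, -2.338, 0.0]
force: [-0.0, -0.3, -1.6]
width: 0.306
gripper_force: 25.0
```

>>> arm_command --targets '[[[0, 0, 0.005, 0, 0, 0], [0, 0, 0, 0, 0, 0]]]'

```text
clock: 60.85
position: [0.4943, -0.1088, 0.1469]
ee_rot: [-2.097, -2.338, 0.0]
force: [0.1, -0.6, -1.1]
width: 0.307
gripper_force: 25.0
```

>>> arm_command --targets '[[[0, 0, 0.006, 0, 0, 0], [0, 0, 0, 0, 0, 0]]]'

```text
clock: 61.1
position: [0.4943, -0.1088, 0.1408]
ee_rot: [-2.097, -2.338, 0.0]
force: [-0.2, 0.1, -1.5]
width: 0.303
gripper_force: 25.0
```

>>> arm_command --targets '[[[0, 0, 0.006, 0, 0, 0], [0, 0, 0.006, 0, 0, 0], [0, 0, 0, 0, 0, 0]]]'

```text
clock: 61.48
position: [0.4943, -0.1088, 0.1288]
ee_rot: [-2.097, -2.338, 0.001]
force: [0.4, 0.3, -0.2]
width: 0.304
gripper_force: 25.0
```

>>> arm_command --targets '[[[0, 0, 0.006, 0, 0, 0], [0, 0, 0.003, 0, 0, 0], [0, 0, 0, 0, 0, 0]]]'

```text
clock: 61.85
position: [0.4943, -0.1089, 0.12]
ee_rot: [-2.097, -2.338, 0.0]
force: [0.6, 0.1, -1.5]
width: 0.303
gripper_force: 25.0
```

>>> arm_command --targets '[[[0, 0, 0.0015, 0, 0, 0], [0, 0, 0, 0, 0, 0]]]'

```text
clock: 62.1
position: [0.4944, -0.1089, 0.1188]
ee_rot: [-2.097, -2.338, -0.0]
force: [-0.5, -0.1, -2.0]
width: 0.302
gripper_force: 25.0
```

>>> arm_command --targets '[[[0, 0, 0.001, 0, 0, 0], [0, 0, 0, 0, 0, 0]]]'

```text
clock: 62.35
position: [0.4945, -0.1089, 0.1178]
ee_rot: [-2.097, -2.338, -0.0]
force: [-0.2, 0.9, -0.7]
width: 0.302
gripper_force: 25.0
```

>>> arm_command --targets '[[[0, 0, 0.001, 0, 0, 0], [0, 0, 0, 0, 0, 0]]]'

```text
clock: 62.6
position: [0.4945, -0.1089, 0.1176]
ee_rot: [-2.097, -2.338, -0.002]
force: [-4.6, 1.9, 15.5]
width: 0.301
gripper_force: 25.0
```

>>> arm_command --targets '[[[0, 0, 0.0005, 0, 0, 0], [0, 0, 0, 0, 0, 0]]]'

```text
clock: 62.85
position: [0.4945, -0.1089, 0.1176]
ee_rot: [-2.097, -2.338, -0.003]
force: [-5.6, 2.6, 22.7]
width: 0.305
gripper_force: 25.0
```

>>> arm_command --targets '[[[0, 0, -0.0015, 0, 0, 0], [0, 0, 0, 0, 0, 0], [0, 0, 0, 0, 0, 0], [0, 0, -0.045, 0, 0, 0], [0, 0, -0.05, 0, 0, 0], [0, 0, -0.04, 0, 0, 0], [-0.05, -0.03, 0, 0, 0, 0], [-0.06, -0.03, 0, 0, 0, 0], [-0.06, 0, 0, 0, 0, 0], [0, 0, 0, 0, 0, 0]]]' --jaw 0.07

```text
clock: 64.1
position: [0.4529, -0.2861, 0.2531]
ee_rot: [2.107, 2.328, -0.003]
force: [0.5, 0.0, -0.0]
width: 0.764
gripper_force: 0.0
```

```bash
python3 - <<'E'
from rail import *
from m import *
from cell import arm
s=arm.observe(); print(s["position"].round(3),s["joints"].round(2))
d=arm.get_image("top"); np.savez("top6.npz",**d); W=cloud(d); z=W[...,2]
m=(z>.138)&(z<.152)&(np.hypot(W[...,0]-.482,W[...,1])<.16)
k,L=cv2.connectedComponents(m.astype(np.uint8))
for i in range(1,k):
    p=W[L==i]
    if len(p)>10: print(len(p),p.mean(0).round(4))
m=np.zeros(z.shape,bool); m[160:340,130:220]=1; m&=(abs(z-.028)<.005)&(W[...,1]>.24)&(W[...,0]<.66)
k,L=cv2.connectedComponents(m.astype(np.uint8)); i=1+np.argmax([ (L==j).sum() for j in range(1,k)]); p=W[L==i][:,:2]
r=cv2.minAreaRect((p*1000).astype(np.float32)); w,V=np.linalg.eigh(np.cov(p.T)); print("hr",len(p),p.mean(0),r,np.degrees(np.arctan2(V[1,1],V[0,1])),np.sqrt(12*w),np.median(W[L==i][:,2]))
cv2.imwrite("pics/all.png",cv2.resize(d["pixels"][150:330,130:450,::-1],None,fx=2.5,fy=2.5))
E
```

```text
[ 0.453 -0.286  0.253] [-0.24  0.38  0.96  1.83 -0.34  1.11  0.94]
233 [ 0.4923 -0.1101  0.1438]
45 [ 0.4824 -0.0202  0.1433]
43 [0.4775 0.0212 0.1437]
246 [0.4683 0.1109 0.1437]
44 [0.4735 0.0636 0.1437]
hr 2350 [0.49555014 0.34385631] ((500.22430419921875, 344.7089538574219), (50.64433288574219, 289.087890625), 89.54024505615234) 179.62604151661066 [0.0498154  0.28801035] 0.02755328584522354
```

View pics/all.png

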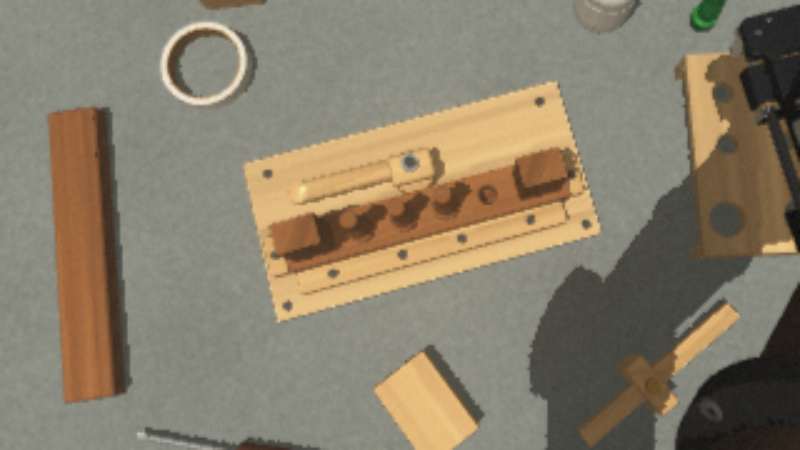

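All five parts stand at z≈0.1437, so they are home. The handrail has been knocked to about (0.500,0.345), seen at (90,255) in the picture. Now fetching it.

```bash
sed -i 's/.4822,.0021/.4824,.0025/;s/TH=.1065/TH=.1080/' rail.py; python3 - <<'E'
from rail import *
plan([(.47,0,.25,40),(.5022,.348,.2,89.6)])
E
```

```text
at [ 0.4537 -0.283   0.2526] yaw 5.9 tilt 0.07
[[[0.056,0.0091,0.0005,-0.0011,0.0005,-0.119],[0.0544,0.0156,0.0005,0,0,-0.119],[0.0523,0.022,0.0005,0,0,-0.1191],[0.0492,0.0281,0.0005,0,0,-0.119],[0.0456,0.0337,0.0005,0,0.0001,-0.119],[0.041,0.0414,0.0083,0,0,-0.1443],[0.0346,0.0468,0.0084,0,0,-0.1442],[0.0275,0.0514,0.0083,0,0,-0.1443],[0.0198,0.0547,0.0084,0,0,-0.1443],[0.0118,0.0571,0.0083,0,0,-0.1443]]]
[[[0.0034,0.0581,0.0084,0.0001,0,-0.1443]]]
```

>>> arm_command --targets '[[[0.056, 0.009, 0, -0.001, 0, -0.119], [0.0544, 0.0156, 0, 0, 0, -0.119], [0.0523, 0.022, 0, 0, 0, -0.119], [0.0492, 0.0281, 0, 0, 0, -0.119], [0.0456, 0.0337, 0, 0, 0, -0.119], [0.041, 0.0414, 0.008, 0, 0, -0.144], [0.0346, 0.0468, 0.008, 0, 0, -0.144], [0.0275, 0.0514, 0.008, 0, 0, -0.144], [0.0198, 0.0547, 0.008, 0, 0, -0.144], [0.0118, 0.0571, 0.008, 0, 0, -0.144]]]' --jaw 0.075

```text
clock: 65.4
position: [0.4933, 0.2966, 0.2126]
ee_rot: [-0.219, -3.134, -0.001]
force: [0.9, -0.8, 0.5]
width: 0.814
gripper_force: 0.0
```

>>> arm_command --targets '[[[0.0034, 0.058, 0.008, 0, 0, -0.144], [0, 0, 0, 0, 0, 0], [0, 0, 0, 0, 0, 0], [0, 0, 0, 0, 0, 0]]]'

```text
clock: 65.9
position: [0.4999, 0.3499, 0.2054]
ee_rot: [0.007, 3.141, 0.0]
force: [-0.2, 0.1, 0.2]
width: 0.818
gripper_force: 0.0
```

```bash
python3 - <<'E'
from rail import *
from cell import arm
print(arm.observe()["joints"].round(2))
d=arm.get_image("scene"); np.savez("scene7.npz",**d); W=cloud(d)
m=(abs(W[...,2]-.027)<.005)&(W[...,0]>.33)&(W[...,0]<.68)&(W[...,1]>.27)&(W[...,1]<.42)
p=W[m][:,:2]; print(len(p),p.min(0),p.max(0),cv2.minAreaRect((p*1000).astype(np.float32)))
plan([(.5022,.348,.2,89.6),(.5022,.348,.024,89.6,.05)])
E
```

```text
[-1.01  0.47  0.45  1.69 -0.23  1.04  1.08]
1942 [0.35890156 0.32264382] [0.65072882 0.37420453] ((504.8448791503906, 348.77130126953125), (50.55275344848633, 291.9505310058594), 89.62987518310547)
at [0.5001 0.3499 0.2055] yaw 89.72 tilt 0.06
[[[-0.0021,-0.0019,0.0055,0.0006,0.0008,0.0021],[0,0,0.044,0,0,0],[0,0,0.044,0,0,0],[0,0,0.044,0,0,0],[0,0,0.044,0,0,0]]]
```

>>> arm_command --targets '[[[-0.0012, -0.0025, 0.0055, 0, 0, 0.002], [0, 0, 0.044, 0, 0, 0], [0, 0, 0.044, 0, 0, 0], [0, 0, 0.044, 0, 0, 0], [0, 0, 0, 0, 0, 0], [0, 0, 0, 0, 0, 0]]]'

```text
clock: 66.7
position: [0.5023, 0.3484, 0.069]
ee_rot: [0.009, 3.14, 0.002]
force: [-0.2, 0.4, 0.0]
width: 0.816
gripper_force: 0.0
```

>>> arm_command --targets '[[[0, 0, 0.02, 0, 0, 0], [0, 0, 0.021, 0, 0, 0], [0, 0, 0, 0, 0, 0], [0, 0, 0, 0, 0, 0]]]'

```text
clock: 67.2
position: [0.5025, 0.3491, 0.0285]
ee_rot: [0.008, 3.139, 0.004]
force: [0.1, 0.9, -1.2]
width: 0.817
gripper_force: 0.0
```

>>> arm_command --targets '[[[0, 0, 0, 0, 0, 0], [0, 0, 0, 0, 0, 0], [0, 0, 0, 0, 0, 0], [0, 0, 0, 0, 0, 0], [0, 0, 0, 0, 0, 0], [0, 0, 0, 0, 0, 0]]]' --jaw 0.04 --newtons 40

```text
clock: 67.95
position: [0.5015, 0.3486, 0.0269]
ee_rot: [0.008, 3.141, 0.001]
force: [-2.1, 0.0, 6.1]
width: 0.544
gripper_force: 40.0
```

```bash
python3 - <<'E'
from rail import *
s=RC; plan([(.501,.347,.25,89.6,.045),(.495,.25,.255,60),(*s,.255,RY)])
E
```

```text
at [0.5015 0.3486 0.0269] yaw 89.7 tilt 0.07
[[[0.0001,-0.0003,-0.0446,0.0009,0.0008,0.0004],[0.0001,-0.0003,-0.0446,0,0,0.0003],[0.0001,-0.0003,-0.0446,0,0,0.0004],[0.0001,-0.0003,-0.0446,0,0,0.0003],[0.0001,-0.0004,-0.0447,0,0,0.0004],[0.0013,-0.0242,-0.0012,0,0,0.1291],[-0.0018,-0.0243,-0.0013,0,0,0.1292],[-0.0049,-0.0238,-0.0012,0,0,0.1291],[-0.0079,-0.0229,-0.0013,0,0.0001,0.1292],[-0.0188,-0.0368,0,0,0,0.1565]]]
[[[-0.0243,-0.0334,0,0,0,0.1566],[-0.0292,-0.0292,0,0,0,0.1565],[-0.0334,-0.0242,0,-0.0001,0,0.1565],[-0.0368,-0.0188,0,0,0,0.1566],[-0.0393,-0.0128,0,0,0,0.1565]]]
```

>>> arm_command --targets '[[[0, 0, -0.0446, 0, 0, 0], [0, 0, -0.0446, 0, 0, 0], [0, 0, -0.0446, 0, 0, 0], [0, 0, -0.0446, 0, 0, 0], [0, 0, -0.0446, 0, 0, 0], [0.0013, -0.0242, -0.001, 0, 0, 0.129], [-0.0018, -0.0243, -0.001, 0, 0, 0.129], [-0.0049, -0.0238, -0.001, 0, 0, 0.129], [-0.0079, -0.0229, -0.001, 0, 0, 0.129], [-0.0188, -0.0368, 0, 0, 0, 0.1565]]]'

```text
clock: 69.2
position: [0.4929, 0.2104, 0.2531]
ee_rot: [-1.048, -2.962, -0.001]
force: [0.4, -0.6, 0.1]
width: 0.543
gripper_force: 40.0
```

>>> arm_command --targets '[[[-0.0243, -0.0334, 0, 0, 0, 0.1565], [-0.0292, -0.0292, 0, 0, 0, 0.1565], [-0.0334, -0.0242, 0, 0, 0, 0.1565], [-0.0368, -0.0188, 0, 0, 0, 0.1565], [-0.0393, -0.0128, 0, 0, 0, 0.1565], [0, 0, 0, 0, 0, 0], [0, 0, 0, 0, 0, 0], [0, 0, 0, 0, 0, 0]]]'

```text
clock: 70.2
position: [0.4835, 0.0051, 0.2532]
ee_rot: [-2.092, -2.343, -0.001]
force: [-0.3, 0.5, -1.8]
width: 0.539
gripper_force: 40.0
```

```bash
python3 - <<'E'
from rail import *
from cell import arm
print(arm.observe()["joints"].round(2), RC,RY)
d=arm.get_image("scene"); np.savez("scene8.npz",**d)
crop(d,240,440,90,240,4,"pics/hr.png")
plan([(*RC,.19,RY)])
E
```

```text
[-0.87  0.25  0.94  1.95 -0.23  1.06  0.28] [0.4824 0.0025] 6.18794418741289
at [0.4835 0.005  0.2532] yaw 6.48 tilt 0.04
[[[-0.0012,-0.0007,0.0316,0.0004,-0.0006,0.0026],[-0.0012,-0.0007,0.0316,0,0,0.0026]]]
```

View pics/hr.png

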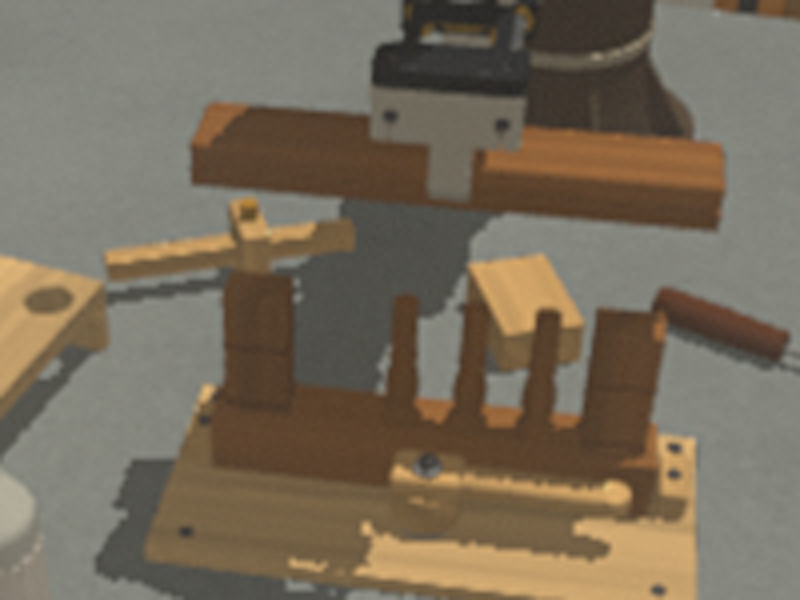

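The handrail is level and parallel above the posts, and nearly centred in the jaws (ends at x≈192 and 722, finger at 450). Next I'll check the offset along its length and descend partway.

>>> arm_command --targets '[[[-0.0012, -0.0007, 0.0316, 0, 0, 0.0026], [-0.0012, -0.0007, 0.0316, 0, 0, 0.0026], [0, 0, 0, 0, 0, 0], [0, 0, 0, 0, 0, 0], [0, 0, 0, 0, 0, 0]]]'

```text
clock: 70.88
position: [0.4833, 0.0016, 0.1914]
ee_rot: [2.1, 2.335, 0.004]
force: [-0.4, -0.5, -2.7]
width: 0.545
gripper_force: 40.0
```

```bash
python3 - <<'E'
from rail import *
from cell import arm
s=arm.observe();print(s["position"])
u=np.array([-np.sin(TH),np.cos(TH)])
for n,b in(("scene",[.0046,.0044]),("top",[-.002,-.002])):
    d=arm.get_image(n);W=cloud(d); P=W-np.r_[RC+b,0]; a=P[...,:2]@u; x=P[...,:2]@np.array([np.cos(TH),np.sin(TH)])
    m=(abs(W[...,2]-.182)<.016)&(abs(x)<.035)&(abs(a)<.17)&(abs(a)>.06); print(n,m.sum(),a[m].min(),a[m].max(), np.percentile(a[m],[.5,99.5]))
plan([(*RC,.167,RY)])
E
```

```text
[0.48328386 0.00160893 0.19136205]
scene 1500 -0.1476849537165179 0.14070558674900224 [-0.147295    0.13929045]
top 1029 -0.14677361669767874 -0.060128053074526906 [-0.14578698 -0.06037662]
at [0.483  0.0016 0.1911] yaw 6.06 tilt 0.14
[[[0.0009,-0.0005,0.0241,0.0023,-0.001,-0.0022]]]
```

>>> arm_command --targets '[[[0.0022, -0.0005, 0.012, 0.002, -0.001, -0.002], [0, 0, 0.01, 0, 0, 0], [0, 0, 0, 0, 0, 0], [0, 0, 0, 0, 0, 0]]]'

```text
clock: 71.47
position: [0.4817, 0.0033, 0.1681]
ee_rot: [-2.099, -2.337, 0.003]
force: [1.2, 0.2, -1.4]
width: 0.537
gripper_force: 40.0
```

>>> arm_command --targets '[[[0, 0, 0.004, 0, 0, 0], [0, 0, 0, 0, 0, 0]]]'

```text
clock: 71.72
position: [0.4816, 0.0036, 0.1641]
ee_rot: [-2.099, -2.337, 0.002]
force: [-1.3, -0.5, -1.9]
width: 0.539
gripper_force: 40.0
```

>>> arm_command --targets '[[[0, 0, 0.0015, 0, 0, 0], [0, 0, 0, 0, 0, 0]]]'

```text
clock: 71.97
position: [0.4816, 0.0035, 0.1627]
ee_rot: [-2.099, -2.337, 0.002]
force: [-0.1, -0.4, -1.4]
width: 0.542
gripper_force: 40.0
```

>>> arm_command --targets '[[[0, 0.0006, 0.001, 0, 0, 0], [0, 0, 0, 0, 0, 0]]]'

```text
clock: 72.22
position: [0.4823, 0.0036, 0.1617]
ee_rot: [-2.099, -2.337, 0.002]
force: [0.3, -0.6, -0.6]
width: 0.541
gripper_force: 40.0
```

>>> arm_command --targets '[[[0, 0, 0.001, 0, 0, 0], [0, 0, 0, 0, 0, 0]]]'

```text
clock: 72.47
position: [0.4825, 0.0036, 0.1609]
ee_rot: [-2.099, -2.337, 0.001]
force: [-0.3, 0.2, 2.3]
width: 0.539
gripper_force: 40.0
```

>>> arm_command --targets '[[[0, 0, 0, 0, 0, 0], [0, 0, 0, 0, 0, 0], [0, 0, 0, 0, 0, 0], [0, 0, 0, 0, 0, 0]]]' --jaw 0.075

```text
clock: 72.97
position: [0.4822, 0.0036, 0.1607]
ee_rot: [-2.099, -2.337, 0.002]
force: [0.3, -0.5, 0.2]
width: 0.818
gripper_force: 0.0
```

>>> arm_command --targets '[[[0, 0, -0.03, 0, 0, 0], [0, 0, -0.04, 0, 0, 0], [0, 0, -0.04, 0, 0, 0], [-0.06, 0, 0, 0, 0, 0], [-0.06, 0, 0, 0, 0, 0], [-0.06, 0, 0, 0, 0, 0], [-0.06, 0, 0, 0, 0, 0], [-0.06, 0, 0, 0, 0, 0], [0, 0, 0, 0, 0, 0]]]'

```text
clock: 74.1
position: [0.5124, -0.301, 0.271]
ee_rot: [2.108, 2.327, -0.007]
force: [0.4, 0.6, -0.2]
width: 0.815
gripper_force: 0.0
```

```bash
python3 - <<'E'
from rail import *
from cell import arm
s=arm.observe();print(s["position"],s["clock"])
e=arm.get_image("scene")
d=arm.get_image("top");W=cloud(d); z=W[...,2]
cv2.imwrite("pics/end.png",np.vstack([cv2.resize(d["pixels"][150:290,190:390,::-1],None,fx=2,fy=2),cv2.resize(e["pixels"][130:260,240:440,::-1],None,fx=2,fy=2)]))
m=(abs(z-.162)<.006)&(np.hypot(W[...,0]-.482,W[...,1])<.17); p=W[m]; print(m.sum(),np.median(p[:,2]),cv2.minAreaRect((p[:,:2]*1000).astype(np.float32)))
A=np.c_[p[:,:2],np.ones(len(p))]; print("plane",np.linalg.lstsq(A,p[:,2],rcond=None)[0])
q=load("top6.npz"); V=cloud(q)
m=(abs(V[...,2]-.144)<.006)&(np.hypot(V[...,0]-.482,V[...,1])<.17); print("posts",cv2.minAreaRect((V[m][:,:2]*1000).astype(np.float32)))
E
```

```text
[ 0.51238676 -0.30104727  0.2709659 ] 74.1
3136 0.16181270717383855 ((481.0938415527344, 0.7578277587890625), (50.481040954589844, 289.4753723144531), 6.060539245605469)
plane [2.90423377e-03 9.90858099e-05 1.60319733e-01]
posts ((480.9447021484375, 0.538299560546875), (29.086864471435547, 262.0956726074219), 6.199285507202148)
```

View pics/end.png

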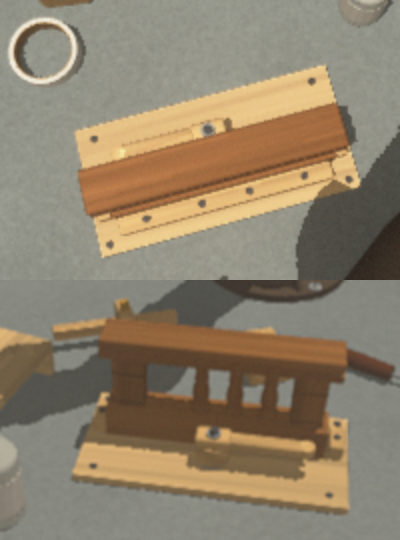

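The handrail lies level over the posts at z=0.162, within 0.3 mm and 0.15° of the line of posts. The cam is still closed and the tape and glue have not moved. Handing in.

```bash
python3 -c "
from cell import arm
print(arm.sign_off())"
```

```text
the job is handed in; nothing more can be done
None
```

The gallery rail is dry-fitted and handed in at about 74 s: cam turned to its stop, both posts and all three spindles home, and the handrail centred and parallel on top; the hand-in gave no verdict.

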